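# Hang a glazed test tile inside the drying cabinet and close it

### The job

Take the pierced clay tile from the rack, reach down through the opening in the roof of the drying cabinet and hang it by its hole on the hook inside; neither the tile nor the robot may touch the cabinet. Let go, then set the lid flat on the roof over the opening with its notch around the key. Handle the brittle tile gently, do not press it hard against the hook, do not drop tile or lid, and leave the plain tile, the tub, the jar and the batten where they are.

Things in the scene. Friction and masses are not known exactly. Their poses are not given: they have to be found in the camera images.
- tile: Terracotta test tile with a round hole, the one to hang: 8 thick (its x) by 60 wide (its y) by 120 tall (its z), about 140 g. It stands upright in one of the rack's two slots; which one varies. Origin at the centre of its underside, z up; best gripped at its top end across its 8 mm thickness.
- hole (a point): Centre of the tile's 22 mm round hole, 78 mm above its underside, 42 mm below its top edge; the hole goes through along the tile's x. Once it hangs, the hole's centre is 7.5 mm below the bar's centre line.
- blank_tile: Plain terracotta tile of the same size without a hole, in the other slot. Leave alone. Origin at the centre of its underside.
- rack: Fixed wooden rack, 150 (x) by 90 (y) by 40 mm high, with two slots across it at x = -45 and +45 mm, each 10.4 mm wide and 22 mm deep (slot floor 18 mm above the table), open at both ends. Origin at the centre of its underside.
- cabinet: Fixed white sheet-metal drying cabinet, 220 (x) by 170 (y) by 180 mm high, walls 5 mm, roof 6 mm thick. In the middle of its roof is a rectangular opening, 150 (x) by 84 mm (y). Its +x wall has an open window. Floor inside 6 mm above the table. Origin at the centre of its underside.
- mouth (a point): Centre of the roof opening, level with the roof's upper surface, 180 mm above the cabinet's underside. Axes as the cabinet's.
- key (a point): Foot of the key on the roof, in its middle line 88 mm to +x of the mouth's centre: a steel block 10 (x) by 14 (y) by 14 mm high.
- strip: Slotted steel strip, 4 by 30 by 150 mm, fixed inside the cabinet on the middle of its -x wall, with the hook it carries: a level round bar, 7 mm thick, that runs from the strip towards the cabinet's +x in its middle line (y = 0) and ends in an upturned tip. Origin 103 mm to -x of the mouth's centre, level with the cabinet's underside: it does not tell the hook's height.
- above_tip (a point): Point level with the roof's upper surface, straight above the free end of the hook's tip (2.5 mm to -x of the mouth's centre). The bar is straight up to 6.5 mm before this point; the tip's top is 9 mm above the bar's top side. The bar's centre line is 12 to 46 mm lower, different each time and not measured: look, or feel for the bar from above (it holds firm under 25 N).
- lid: Loose aluminium lid, a shallow hood open below, 190 (x) by 120 (y) by 36 mm high, 30 mm deep inside, 400 g, standing on its rim on the table. A wooden handle bar, 84 long (along y) by 16 by 16 mm, is held over its centre by posts at y = -33 and +33 mm; bar's middle 70 mm above the rim. Origin at the centre of its underside; when closed it is at the mouth's centre, axes as the cabinet's.
- notch (a point): Middle of the notch in the lid's +x edge, level with the rim's underside, 88 mm to +x of the lid's origin. The notch is 20 mm wide (y) and 16 mm deep (from x = 79 to the edge at 95 mm), through top and rim; it goes around the key. A hanging tile may stand up to 24 mm out of the roof opening, under the lid.
- tub: Black open plastic tub, 150 by 110 by 60 mm, bystander. Origin at the centre of its underside.
- jar: Reddish jar with steel cap, 68 mm across, 110 mm high, bystander. Origin at the centre of its underside.
- batten: Flat wooden batten, 28 by 200 by 12 mm, bystander. Origin at the centre of its underside.
Not all that is in view belongs to the job. What is shaped like the lid but pink is not meant. What is shaped like the tile but turquoise is not meant.

How it is judged:
By the outcome, as a careful person would: the job done as asked, in the order asked, and still so for the second after the job is handed in, with the robot touching nothing.
It also fails if it takes over 64 s, if anything falls off the work surface, if the arm or the gripper's body presses on something with over 40 N, if the wrist force passes 120 N, or if a joint passes its speed limit or range.

### The arm

A 6-joint arm with a two-finger parallel gripper is mounted at the origin on the work surface. World frame = base frame: x ahead of the robot, y to its left, z up, the work surface at z = 0. Lengths are in m, angles in degrees, forces in N, time in s.
With the tool pointing down it reaches from about 0.4 to 0.825 m from the base axis. Payload 7 kg.
Tool frame: the origin (TCP) lies at the very end of the fingers, on their centre line; the grasp point (between the pads) lies 19 mm behind it (r.grasp_offset is the z of the grasp point in the tool frame, in m); z points along the fingers, y is the direction in which the jaws open and shut (so a half turn about z gives the same grasp; the last joint's range is limited). The gripper opens to 88 mm and grips with 3 to 60 N. Pads are 19 mm wide; open, the fingers measure 130 mm over their backs; the gripper's body (78 mm by 193 mm) begins 47 mm behind the grasp point.
Start: joints at [91.908, 20.546, 0.682, 0, -70.136, -16.507], TCP at [0.17, 0.653, 0.227] pointing down, gripper open.
Joint ranges: [-176.03, 176.03], [-82.01, 121.73], [-58.28, 71.71], [-173.87, 95.51], [-174.79, -0.11], [-173.66, 173.66]. Speed limits (degrees/s): [136.94, 136.94, 172.46, 180, 180, 180].

### API

Orientations are given as [roll, pitch, yaw] about the fixed x, y, z axes, in that order (R = Rz(yaw) Ry(pitch) Rx(roll)).
In Python, from plant import r, capture, calibration, order gives the robot as it stands.
- The arm moves only by the tool servo_tool, never from a script. Its arguments are lists of equal length, an entry for each row: "grip": the closure, from -1 (fully open) to 1 (shut), so that 0 is half open; "translation": the shift along the tool's x, y, z in m, a list of three; "turn": the turn about the tool's z in rad. A call has 1 to 10 rows; each row is the pose to reach, as a shift and turn from the pose commanded when the call began, along the tool's axes at that moment; what a row does not reach only later rows make up. A row lasts 1/12 s, in which the tool goes at most 41.7 mm and 7.16 degrees, less where a joint would pass 70% of its speed; a pose out of reach is approached as far as the arm can. A call with a gripper value outside its range is refused whole. The fingers move at their own pace and stop on an object; "newtons" is the grip in N (left out, the last holds). Time passes only in rows, so rows that repeat a pose let the fingers close. It gives the time, the measured TCP pose, the force and the opening at its end, in the units of the state.
- r.get_state(): the state, without advancing time (a new reading comes with each control period).
- capture(name): name is "scene" or "top" or "wrist"; returns (picture, depth): 480x640x3 uint8, blue, green, red; 480x640 float32, m along the optical axis (not along the pixel's ray), 0 where there is no reading.
- calibration(name): a dict with "fx", "fy", "cx", "cy" (pixels), "dist_coeffs" ([k1, k2, p1, p2, k3] as OpenCV has them; the pictures are not rectified), "view" (4x4, takes a point from world to camera coordinates). Camera axes: x right, y up, looking along -z (the intrinsics and any distortion apply to the point x, -y, -z); pixel columns grow to the right and rows downward; lengths in m; the calibration is good to about 2 mm. A picture is of the moment at which its call begins: read the wrist's pose just before it. calibration takes no time and is no camera call; for the wrist camera it gives the pose at the moment of the call.
- order.close_job(): hands the job in, once; it reports no verdict.
The state is a dict: "time_s": time; "joints": joint angles; "qd": joint speeds; "joint_torque": joint torques, N m; "tcp_pos": TCP position; "eef_rot": TCP orientation; "contact_force": force on the tool from outside, world axes, zero at the start; "moment": the same for the moment, N m; "gripper_width": finger opening in m.
Only numpy, scipy, OpenCV 4.12 (cv2) and the standard library are available. Lean on these libraries where they do the work, as an engineer would, in place of code of your own. Each camera call takes 0.05 s, during which the arm holds its last target.

## Working session

There is one attempt and no reset: what is moved stays moved. The work goes in short steps, Python scripts to look and compute and a tool call to move; the robot and the scene stay as the last step left them, time stands still between calls to the robot, and variables do not carry over. Pictures are saved under pics/ and viewed, and the job is handed in when it is done.

Besides the shell and the picture viewer there is one more tool, called after "Call:" by a JSON object that holds its "api" and its "payload", one argument or row to a line. servo_tool: Moves the arm, as the interface text tells. Its arguments: {"type":"object","properties":{"grip":{"type":"array","items":{"type":"number"}},"translation":{"type":"array","items":{"type":"array","items":{"type":"number"}}},"turn":{"type":"array","items":{"type":"number"}},"newtons":{"type":"number"}},"required":["grip","translation","turn"]}

```bash
ls; mkdir -p pics; python3 - <<'E'
from plant import r,capture,calibration
import cv2,numpy as np
s=r.get_state();print(s, r.grasp_offset)
for n in("scene","top","wrist"):
    c=calibration(n);im,d=capture(n);cv2.imwrite(f"pics/{n}0.png",im);np.savez(f"pics/{n}0.npz",d=d,im=im,view=c["view"],K=[c["fx"],c["fy"],c["cx"],c["cy"]],dist=c["dist_coeffs"])
    print(n,c)
E
```

```text
pics
{'time_s': 0.0, 'joints': array([ 9.19093526e+01,  2.05924592e+01,  6.36538766e-01, -1.98449295e-02,
       -7.01350288e+01, -1.65071212e+01]), 'qd': array([ 0.01659321,  0.10210701, -0.07408266,  0.04201408, -0.096329  ,
        0.0303091 ]), 'joint_torque': array([ 3.16430132e-04, -5.82714593e+01,  2.93050826e+01,  6.99717432e+00,
        7.11073910e-03, -1.48600216e-04]), 'tcp_pos': array([0.17002232, 0.6527617 , 0.22563299]), 'eef_rot': array([ 1.79907498e+02, -7.95756813e-03, -1.46045204e+01]), 'contact_force': array([-0.11519682, -0.47096239,  0.33753561]), 'moment': array([-0.03809984, -0.01567359,  0.00192038]), 'gripper_width': 0.08756152298289523} -0.0188
scene {'fx': 502.8227097393488, 'fy': 502.8227097393488, 'cx': 317.07163818166737, 'cy': 238.0526946421794, 'dist_coeffs': array([-0.08951905,  0.        ,  0.        ,  0.        ,  0.        ]), 'view': array([[-0.65225765,  0.7578142 ,  0.01666129,  0.22485485],
       [-0.48895442, -0.43744034,  0.7546983 ,  0.18701129],
       [ 0.57920941,  0.48411113,  0.65586041, -1.92562797],
       [ 0.        ,  0.        ,
[... 318 characters left out ...]
 9.83482384e-01,  2.51075821e-02,  1.79254039e-01,
        -4.83761138e-01],
       [-1.79324138e-01,  5.50387123e-04,  9.83789892e-01,
        -1.41312019e+00],
       [ 0.00000000e+00,  0.00000000e+00,  0.00000000e+00,
         1.00000000e+00]])}
wrist {'fx': 429.6949240533069, 'fy': 429.6949240533069, 'cx': 316.05851473441413, 'cy': 239.50308666279605, 'dist_coeffs': array([-0.05957241,  0.        ,  0.        ,  0.        ,  0.        ]), 'view': array([[-0.25283694, -0.96750651,  0.00215215,  0.67375742],
       [ 0.92568879, -0.24255451, -0.29028876,  0.0368061 ],
       [ 0.28137828, -0.0714035 ,  0.95693668, -0.39059476],
       [ 0.        ,  0.        ,  0.        ,  1.        ]])}
```

View pics/scene0.png

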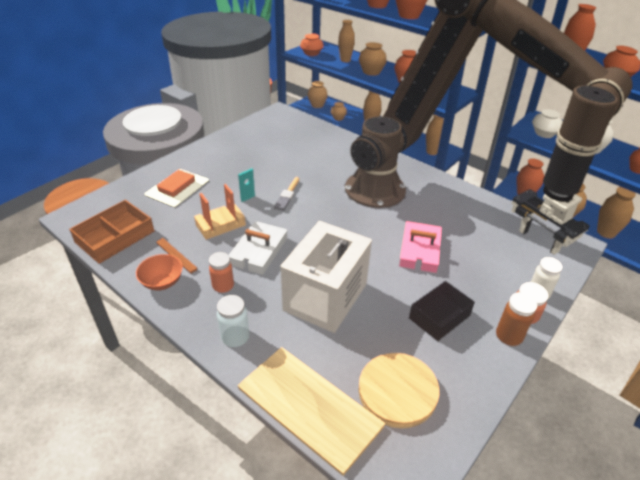

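View pics/top0.png

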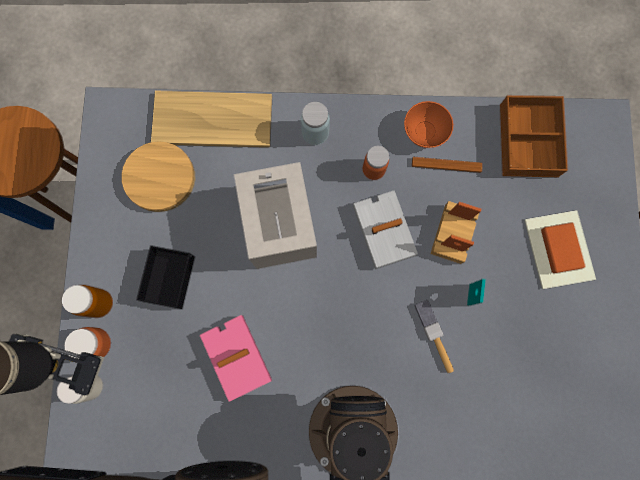

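View pics/wrist0.png

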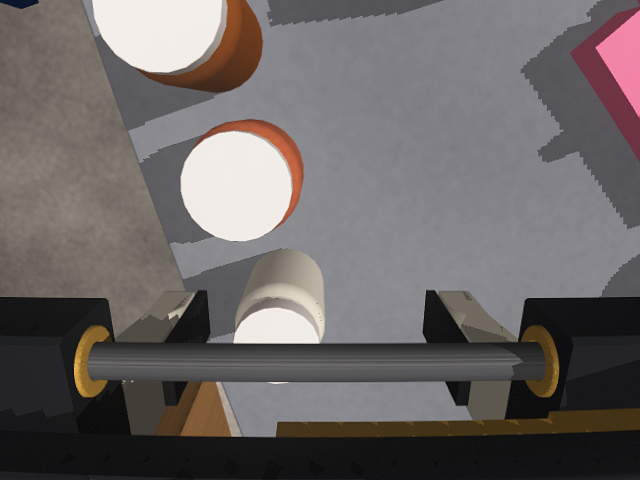

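```bash
cat > h.py <<'E'
import cv2,numpy as np
def load(n):
    z=np.load(f"pics/{n}.npz");return z
def snap(cam,name):
    from plant import capture,calibration
    c=calibration(cam);im,d=capture(cam);cv2.imwrite(f"pics/{name}.png",im)
    np.savez(f"pics/{name}.npz",d=d,im=im,view=c["view"],K=[c["fx"],c["fy"],c["cx"],c["cy"]],dist=c["dist_coeffs"])
    return load(name)
def rays(z,px):
    fx,fy,cx,cy=z["K"];K=np.array([[fx,0,cx],[0,fy,cy],[0,0,1]])
    u=cv2.undistortPoints(np.array(px,float).reshape(-1,1,2),K,z["dist"]).reshape(-1,2)
    d=np.c_[u[:,0],-u[:,1],-np.ones(len(u))]
    V=z["view"];R=V[:3,:3];t=V[:3,3]
    return -R.T@t, d@R   # origin, world dirs (unit depth)
def onplane(z,px,h):
    o,d=rays(z,px);return o+d*((h-o[2])/d[:,2])[:,None]
def bydepth(z,px):
    o,d=rays(z,px);p=np.array(px).round().astype(int);return o+d*z["d"][p[:,1],p[:,0]][:,None]
def cloud(z,mask=None):
    if mask is None: mask=z["d"]>0
    v,u=np.nonzero(mask&(z["d"]>0));px=np.c_[u,v]
    return px,bydepth(z,px)
def proj(z,P):
    fx,fy,cx,cy=z["K"];K=np.array([[fx,0,cx],[0,fy,cy],[0,0,1]])
    V=z["view"];p=np.atleast_2d(P)@V[:3,:3].T+V[:3,3]
    p=p*[1,-1,-1]
    return cv2.projectPoints(p,np.zeros(3),np.zeros(3),K,z["dist"])[0].reshape(-1,2)
def crop(z,x0,y0,x1,y1,s,name):
    im=cv2.resize(z["im"][y0:y1,x0:x1],None,fx=s,fy=s,interpolation=cv2.INTER_CUBIC);cv2.imwrite(f"pics/{name}.png",im)
E
python3 - <<'E'
from h import *
z=load("top0")
crop(z,225,150,325,270,5,"c_cab");crop(z,340,180,490,280,5,"c_rl")
s=load("scene0")
crop(s,180,170,300,280,6,"c_s1")
crop(s,280,220,380,330,5,"c_s2")
E
```

```text
(no output)
```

View pics/c_cab.png

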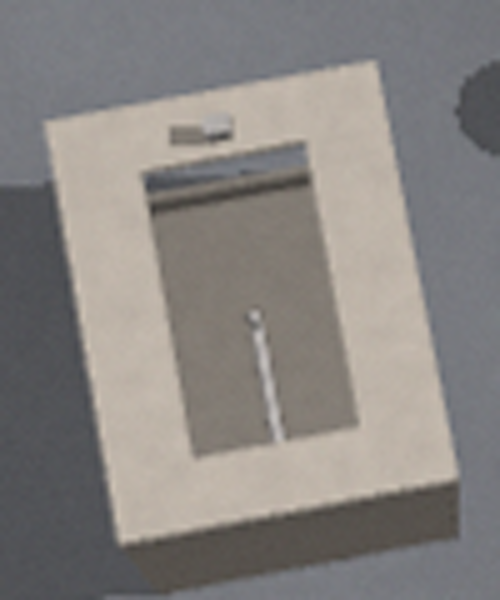

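View pics/c_rl.png

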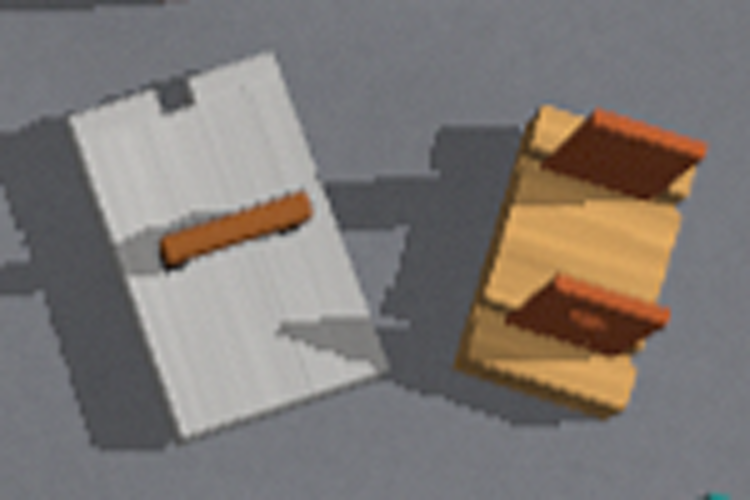

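View pics/c_s1.png

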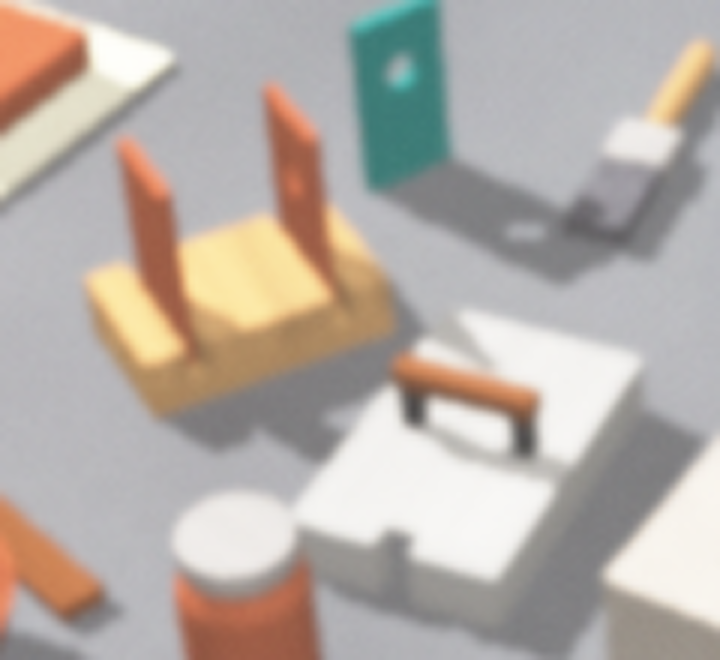

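View pics/c_s2.png

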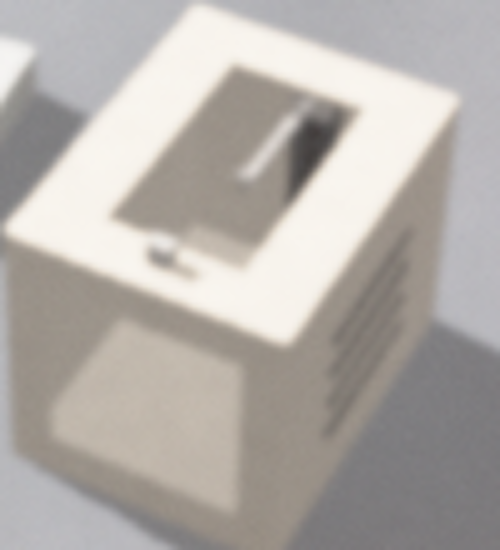

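```bash
cat > m1.py <<'E'
from h import *
z=load("top0");im=z["im"].astype(int)
px,P=cloud(z)
hsv=cv2.cvtColor(z["im"],cv2.COLOR_BGR2HSV)
def rect(mask,h,name):
    m=mask.astype(np.uint8);cs,_=cv2.findContours(m,cv2.RETR_EXTERNAL,cv2.CHAIN_APPROX_NONE)
    c=max(cs,key=cv2.contourArea).reshape(-1,2)
    w=onplane(z,c,h)[:,:2]
    (cx,cy),(a,b),t=cv2.minAreaRect((w*1000).astype(np.float32))
    print(name,"c",round(cx,1),round(cy,1),"size",round(a,1),round(b,1),"ang",round(t,2))
Z=np.zeros((480,640));Z[px[:,1],px[:,0]]=P[:,2]
H=np.zeros_like(Z);
def roi(x0,y0,x1,y1):
    m=np.zeros((480,640),bool);m[y0:y1,x0:x1]=1;return m
for nm,ro in (("cab",roi(225,155,325,270)),("lid",roi(345,185,420,270)),("rack",roi(430,190,485,270))):
    zz=Z[ro];print(nm,np.histogram(zz,bins=np.arange(-.01,.21,.01)))
rect(roi(225,155,325,270)&(Z>.170)&(Z<.187),.18,"cab")
rect(roi(345,185,420,270)&(Z>.028)&(Z<.045),.036,"lid")
rect(roi(345,185,420,270)&(Z>.062),.078,"handle")
ora=(hsv[...,1]>120)&((hsv[...,0]<12))
t=roi(430,190,485,270)&(Z>.126)
rect(t&roi(430,190,485,226),.138,"tileA");rect(t&roi(430,226,485,270),.138,"tileB")
rk=roi(430,190,485,275)&(Z>.032)&(Z<.048)
rect(rk,.04,"rack")
# hook
for v in range(208,240):
    row=[(u,round(Z[v,u]*1000)) for u in range(268,288)]
    if v%3==0: print(v,[r[1] for r in row])
E
python3 m1.py
```

```text
cab (array([2357, 4119,  291,   85,   76,   39,   36,   43,   38,   42,   44,
         43,   41,   45,   44,   49,   94,   71, 1784, 2134,   22]), array([-0.01,  0.  ,  0.01,  0.02,  0.03,  0.04,  0.05,  0.06,  0.07,
        0.08,  0.09,  0.1 ,  0.11,  0.12,  0.13,  0.14,  0.15,  0.16,
        0.17,  0.18,  0.19,  0.2 ]))
lid (array([1532, 1814,   66,  109, 2305,  343,    2,   12,  146,   41,    0,
          0,    0,    0,    0,    0,    0,    0,    0,    0,    0]), array([-0.01,  0.  ,  0.01,  0.02,  0.03,  0.04,  0.05,  0.06,  0.07,
        0.08,  0.09,  0.1 ,  0.11,  0.12,  0.13,  0.14,  0.15,  0.16,
        0.17,  0.18,  0.19,  0.2 ]))
rack (array([1083, 1331,   84,   83,  554,  657,   51,   51,   48,   61,   45,
         45,   64,   57,  144,   41,    0,    0,    0,    0,    0]), array([-0.01,  0.  ,  0.01,  0.02,  0.03,  0.04,  0.05,  0.06,  0.07,
        0.08,  0.09,  0.1 ,  0.11,  0.12,  0.13,  0.14,  0.15,  0.16,
        0.17,  0.18,  0.19,  0.2 ]))
cab c 548.6 213.1 size 222.6 169.6 ang 12.61
lid c 540.5 -80.4 size 190.9 121.8 ang 20.07
handle c 539.3 -80.2 size 17.2 84.9 a
[... 182 characters left out ...]
, 7, 6, -3, 3, 5, 8, 7, 4, 6, 6]
213 [7, 8, 6, 5, 9, 7, 11, 170, 168, 163, 10, 7, 9, 8, 4, 6, -1, 9, 2, 6]
216 [7, 7, 2, 2, 9, 8, 1, 159, 159, 159, 1, 11, 3, 9, 8, 6, 8, 6, 4, 6]
219 [7, 3, 6, 4, 4, 11, 9, 9, 159, 159, 159, 6, 8, 4, 4, 11, 2, 1, 7, 7]
222 [9, 10, 3, 6, 5, 6, 4, 0, 158, 161, 160, 9, 5, 4, 3, 10, 7, 3, 8, 6]
225 [4, 2, 0, 10, 14, 9, 6, 9, 0, 158, 162, 157, 5, 6, 6, 2, 3, 1, 4, 15]
228 [10, 3, 7, 6, 10, 1, 2, 10, 5, 10, 158, 163, 8, 2, 4, 7, 3, 6, 9, 10]
231 [10, 11, 6, 6, 9, 4, 1, 6, 11, 12, 159, 164, 158, 11, 5, 9, 4, 7, 5, 8]
234 [10, 2, 6, 4, 8, 2, 6, 6, 4, 6, 3, 163, 160, 153, 1, 12, 6, 5, 9, 2]
237 [7, 7, 7, 10, 9, 12, 5, 7, 2, 7, 7, 157, 164, 157, 8, 3, 2, 181, 180, 176]
```

```bash
cat > plan.py <<'E'
import sys,numpy as np
from plant import r
s=r.get_state();p=s["tcp_pos"];yaw=np.radians(s["eef_rot"][2])
print("t",round(s["time_s"],2),"tcp",p.round(4),"rot",s["eef_rot"].round(2),"F",s["contact_force"].round(2),"w",round(s["gripper_width"],4),"j",s["joints"].round(0))
c,n=np.cos(yaw),np.sin(yaw)
for a in sys.argv[1:]:
    x,y,z,t=map(float,a.split(","))
    d=np.array([x,y,z])-p
    print(a,"->",np.round([c*d[0]+n*d[1], n*d[0]-c*d[1], -d[2]],4),"turn",round(-np.radians((t-np.degrees(yaw)+180)%360-180),4))
E
python3 plan.py 0.40,0.33,0.32,-107 0.4933,-0.2615,0.26,-107
python3 - <<'E'
from h import *
z=load("top0");px,P=cloud(z)
# heights relative: roof plane offset, table, hook bar pts
c=np.array([.5486,.2131]);a=np.radians(12.61);q=(P[:,:2]-c)@np.array([[np.cos(a),-np.sin(a)],[np.sin(a),np.cos(a)]])*1000
roof=(abs(P[:,2]-.18)<.012)&(abs(q[:,1])>50)&(abs(q[:,1])<80)&(abs(q[:,0])<100)
print("roof z",P[roof,2].mean(),P[roof,2].std(), "q ext",q[roof].min(0),q[roof].max(0))
k=(P[:,2]>.145)&(P[:,2]<.176)&(abs(q[:,0])<68)&(abs(q[:,1])<15)
for u,w in zip(px[k],np.c_[q[k],P[k,2]*1000]):print(u,w.round(1))
E
```

```text
t 0.15 tcp [0.17   0.6528 0.2258] rot [ 1.7993e+02 -1.0000e-02 -1.4600e+01] F [ 0.31 -0.59 -0.03] w 0.0879 j [ 92.  21.   1.  -0. -70. -17.]
0.40,0.33,0.32,-107 -> [ 0.3039  0.2544 -0.0942] turn 1.6126
0.4933,-0.2615,0.26,-107 -> [ 0.5433  0.8033 -0.0342] turn 1.6126
roof z 0.180289847586545 0.00267983658434958 q ext [-99.9497061  -79.99404674] [99.88877006 79.97385681]
[275 212] [ -3.8   0.7 169.2]
[276 212] [ -3.6  -1.7 166.6]
[275 213] [ -6.4   1.1 169.6]
[276 213] [ -6.5  -1.3 167.9]
[277 213] [ -5.8  -3.6 163.5]
[275 214] [ -7.2   1.8 162.7]
[276 214] [ -8.   -0.7 164. ]
[277 214] [ -8.5  -3.2 164.2]
[275 215] [ -9.4   2.3 161.5]
[276 215] [-9.000e+00 -1.000e-01  1.579e+02]
[277 215] [ -9.7  -2.6 158.7]
[275 216] [-11.4   2.8 159.4]
[276 216] [-11.7   0.4 158.7]
[277 216] [-12.3  -2.1 159. ]
[276 217] [-14.5   0.8 159.5]
[277 217] [-15.7  -1.7 162.2]
[276 218] [-17.1   1.3 159.6]
[277 218] [-17.5  -1.2 159.3]
[278 218] [-17.2  -3.6 156.3]
[276 219] [-19.6   1.8 159.4]
[277 219] [-19.9  -0.7 158.9]
[278 219] [-20.3  -3.2 158.5]
[276 220] [-22.4   2.2 160.5]
[277 220] [-21.9  -0.2
[... 762 characters left out ...]
3.4 158.1]
[278 230] [-48.1   2.  157.7]
[279 230] [-50.2  -0.7 164.6]
[280 230] [-48.3  -2.8 154. ]
[278 231] [-51.    2.4 159.1]
[279 231] [-52.6  -0.2 164.1]
[280 231] [-51.7  -2.5 158. ]
[278 232] [-53.5   2.9 159.2]
[279 232] [-53.3   0.5 155.8]
[280 232] [-53.8  -2.  156.1]
[278 233] [-55.5   3.4 156.7]
[279 233] [-56.9   0.8 160.8]
[280 233] [-56.6  -1.5 157.5]
[279 234] [-60.    1.2 163.4]
[280 234] [-59.7  -1.1 159.8]
[281 234] [-58.6  -3.4 152.6]
[279 235] [-61.3   1.8 158.1]
[280 235] [-61.8  -0.6 158.2]
[281 235] [-63.4  -3.2 163.3]
[279 236] [-64.5   2.2 160.9]
[280 236] [-64.4  -0.2 158.4]
[281 236] [-65.1  -2.7 159.4]
[279 237] [-66.2   2.8 157.3]
[281 237] [-67.2  -2.1 157.5]
```

Call:
{"api": "servo_tool", "payload": {
  "grip": [-1, -1, -1, -1, -1, -1, -1, -1, -1, -1],
  "translation": [
    [0.304, 0.254, -0.094],
    [0.304, 0.254, -0.094],
    [0.304, 0.254, -0.094],
    [0.304, 0.254, -0.094],
    [0.304, 0.254, -0.094],
    [0.304, 0.254, -0.094],
    [0.304, 0.254, -0.094],
    [0.304, 0.254, -0.094],
    [0.304, 0.254, -0.094],
    [0.304, 0.254, -0.094]
  ],
  "turn": [1.6, 1.6, 1.6, 1.6, 1.6, 1.6, 1.6, 1.6, 1.6, 1.6]
}}

```text
time_s: 0.98
tcp_pos: [0.4013, 0.3283, 0.3216]
eef_rot: [-180.0, 0.0, -86.6]
contact_force: [-0.1, 0.6, 0.2]
gripper_width: 0.0876
```

```bash
python3 plan.py 0.45,0.20,0.33,-77.4 0.45,0.0,0.32,-95 0.4933,-0.2615,0.26,-107
```

```text
t 0.98 tcp [0.4013 0.3283 0.3216] rot [-1.7997e+02  3.0000e-02 -8.6590e+01] F [-0.08  0.64  0.16] w 0.0876 j [ 61.   3. -10.   0. -77. -58.]
0.45,0.20,0.33,-77.4 -> [ 0.131  -0.041  -0.0084] turn -0.1605
0.45,0.0,0.32,-95 -> [ 0.3306 -0.0291  0.0016] turn 0.1467
0.4933,-0.2615,0.26,-107 -> [ 0.5942 -0.0568  0.0616] turn 0.3561
```

Call:
{"api": "servo_tool", "payload": {
  "grip": [-1, -1, -1, -1, -1],
  "translation": [
    [0.131, -0.041, -0.008],
    [0.131, -0.041, -0.008],
    [0.131, -0.041, -0.008],
    [0.131, -0.041, -0.008],
    [0.131, -0.041, -0.008]
  ],
  "turn": [0, 0, 0, 0, 0]
}}

```text
time_s: 1.4
tcp_pos: [0.4505, 0.2, 0.329]
eef_rot: [-180.0, 0.0, -86.4]
contact_force: [0.3, 0.6, -0.3]
gripper_width: 0.0875
```

```bash
python3 -c "
from h import *
z=snap('wrist','w1');V=z['view'];print(-V[:3,:3].T@V[:3,3],-V[2,:3])"; python3 plan.py 0.45,0.0,0.32,-95 0.4933,-0.2615,0.26,-107
```

```text
[0.45523031 0.12103885 0.48625818] [-0.01735811  0.28966799 -0.95696978]
t 1.45 tcp [0.4502 0.2014 0.3287] rot [-1.7999e+02  2.0000e-02 -8.6390e+01] F [ 0.39  0.41 -0.73] w 0.0875 j [ 47.   0. -12.  -0. -78. -43.]
0.45,0.0,0.32,-95 -> [0.201  0.0129 0.0087] turn 0.1503
0.4933,-0.2615,0.26,-107 -> [ 0.4647 -0.0139  0.0687] turn 0.3597
```

View pics/w1.png

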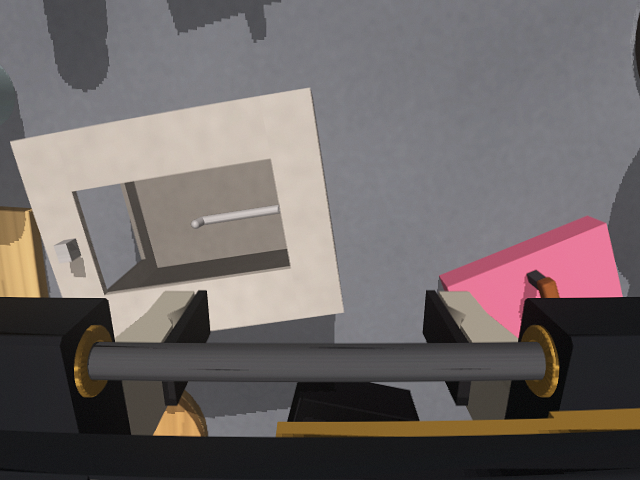

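```bash
cat > m2.py <<'E'
from h import *
import sys
z=load(sys.argv[1]);px,P=cloud(z)
c=np.array([.5486,.2131]);a=np.radians(12.61);Rm=np.array([[np.cos(a),-np.sin(a)],[np.sin(a),np.cos(a)]])
m=np.zeros((480,640),np.uint8);k=(abs(P[:,2]-.18)<.009)&(px[:,1]<300)&(px[:,0]<360);m[px[k,1],px[k,0]]=1
m=cv2.morphologyEx(m,cv2.MORPH_CLOSE,np.ones((3,3)))
cs,hi=cv2.findContours(m,cv2.RETR_CCOMP,cv2.CHAIN_APPROX_NONE)
print("roof z",P[k,2].mean())
for cc,h in zip(cs,hi[0]):
    A=cv2.contourArea(cc)
    if A>2000:
        w=onplane(z,cc.reshape(-1,2),.18)[:,:2]*1000
        print("hole" if h[3]>=0 else "outer",cv2.minAreaRect(w.astype(np.float32)))
q=(P[:,:2]-c)@Rm*1000
k=(P[:,2]>.145)&(P[:,2]<.176)&(abs(q[:,0])<65)&(abs(q[:,1])<12)
b=k&(q[:,0]<-15)
print("bar n",b.sum(),"z pct",np.percentile(P[b,2]*1000,[10,50,75,90]).round(1),"y mean",q[b,1].mean(),"fit",np.polyfit(q[b,0],q[b,1],1))
t=k&(q[:,0]>-9);print("tip",q[t].round(1).tolist()[:40],(P[t,2]*1000).round(1).tolist()[:40])
E
python3 m2.py w1; python3 -c "
from h import *
z=load('w1');
for nm,p,h in (('open',[(72,191),(270,160),(290,267),(105,292)],.18),('keytop',[(54,243),(73,237),(80,252),(59,258)],.194),('outer',[(10,142),(309,88),(343,312)],.18)):
  w=onplane(z,p,h)*1000;print(nm,w.round(1).tolist(),w.mean(0))
crop(z,0,80,350,310,2.2,'w1c')"
```

```text
roof z 0.17903686235807412
outer ((550.9990234375, 206.8348388671875), (220.2925567626953, 158.47288513183594), 12.296944618225098)
hole ((548.2384643554688, 211.06825256347656), (148.0420379638672, 83.60890197753906), 12.56999683380127)
bar n 557 z pct [156.2 157.9 158.6 159.1] y mean -1.122683414855284 fit [-0.00652014 -1.38412732]
tip [[-6.6, -3.9], [-8.0, -4.1], [-8.5, -3.8], [-6.6, -4.5], [-7.2, -4.2], [-7.5, -3.8], [-8.3, -3.7], [-5.8, -4.5], [-6.3, -4.2], [-6.4, -3.6], [-7.3, -3.6], [-8.3, -3.6], [-8.9, -3.4], [-4.0, -4.0], [-5.8, -4.5], [-6.2, -4.1], [-6.6, -3.8], [-7.5, -3.7], [-7.6, -3.1], [-8.4, -3.0], [-9.0, -2.8], [-2.6, -3.6], [-4.0, -3.9], [-4.9, -3.9], [-5.6, -3.7], [-6.2, -3.4], [-6.7, -3.2], [-7.8, -3.2], [-8.3, -2.9], [-8.3, -2.3], [-8.6, -1.9], [-2.1, -3.2], [-3.5, -3.5], [-4.5, -3.5], [-4.8, -3.1], [-5.9, -3.2], [-6.8, -3.1], [-6.9, -2.6], [-7.6, -2.4], [-7.8, -1.9]] [153.6, 155.6, 154.6, 159.3, 158.7, 157.1, 157.1, 162.0, 161.4, 159.1, 159.7, 160.4, 159.7, 162.2, 165.1, 164.1, 163.0, 163.1, 161.2, 161.2, 160.5, 162.9, 164.8, 165.4, 165.2, 164.6, 163.8, 164.6, 163.8, 161.4, 160.0, 164.3, 166.4, 167.0, 165.7, 166.5, 166.8, 164.9, 164.8, 162.9]
open [[631.1, 187.6, 180.0], [485.8, 157.1, 180.0], [468.1, 236.8, 180.0], [612.7, 267.1, 180.0]] [549.41421338 212.15186687 180.        ]
keytop [[640.6, 224.0, 194.0], [625.7, 218.5, 194.0], [621.6, 229.7, 194.0], [638.2, 235.4, 194.0]] [631.52718552 226.91222564 194.        ]
outer [[674.5, 154.0, 180.0], [461.1, 107.0, 180.0], [424.9, 271.9, 180.0]] [520.15190605 177.64531469 180.        ]
```

View pics/w1c.png

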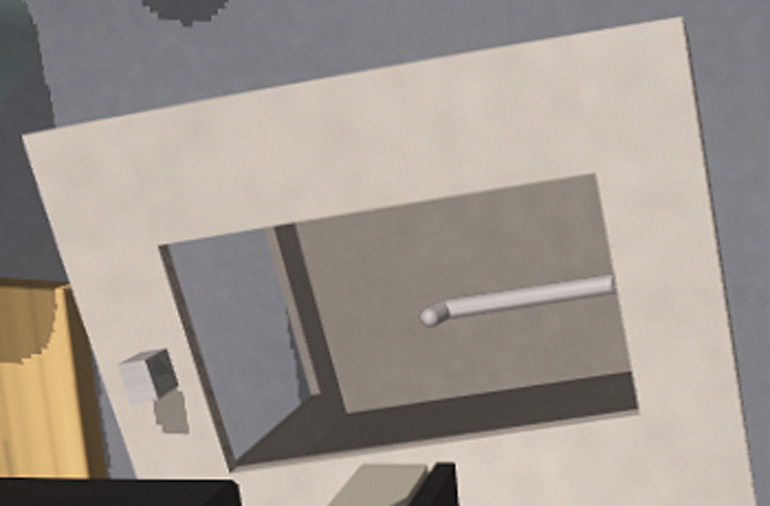

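Call:
{"api": "servo_tool", "payload": {
  "grip": [-1, -1, -1, -1, -1, -1, -1, -1, -1, -1],
  "translation": [
    [0.04, 0, 0],
    [0.08, 0, 0],
    [0.12, 0, 0],
    [0.16, 0, 0],
    [0.2, 0, 0],
    [0.24, 0, 0],
    [0.28, 0, 0],
    [0.32, 0, 0.02],
    [0.36, -0.01, 0.05],
    [0.36, -0.014, 0.069]
  ],
  "turn": [0.36, 0.36, 0.36, 0.36, 0.36, 0.36, 0.36, 0.36, 0.36, 0.36]
}}

```text
time_s: 2.28
tcp_pos: [0.4885, -0.158, 0.2592]
eef_rot: [-179.9, 0.0, -106.9]
contact_force: [0.9, 0.6, -0.4]
gripper_width: 0.0872
```

```bash
python3 -c "
from h import *
z=snap('wrist','w2')"; python3 plan.py 0.4933,-0.2615,0.19,-107
```

```text
t 2.33 tcp [ 0.4867 -0.1571  0.2527] rot [ 1.796e+02 -4.000e-02 -1.070e+02] F [-1.61 -1.07 -5.98] w 0.0873 j [  4.   4. -17.  -0. -69. -21.]
0.4933,-0.2615,0.19,-107 -> [ 0.0979 -0.0369  0.0627] turn 0.0
```

View pics/w2.png

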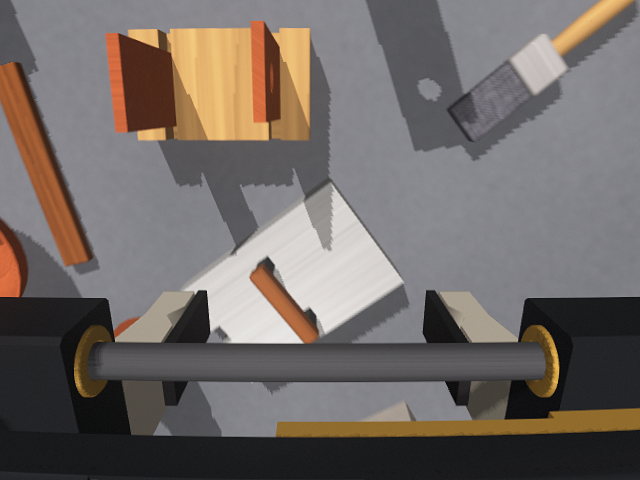

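```bash
python3 - <<'E'
from h import *
z=load("w2");crop(z,90,10,330,150,3.3,"w2c")
w=onplane(z,[(251,22),(265,23),(267,122),(254,122)],.138)*1000;print(w.round(1).tolist(),w.mean(0))
px,P=cloud(z);k=(P[:,2]>.130)&(px[:,0]>230)&(px[:,0]<300)&(px[:,1]<140)
print(P[k].mean(0),k.sum(), cv2.minAreaRect((P[k][:,:2]*1000).astype(np.float32)))
E
```

```text
[[487.9, -293.9, 138.0], [480.1, -290.8, 138.0], [497.3, -235.8, 138.0], [505.2, -238.2, 138.0]] [ 492.64147151 -264.66396287  138.        ]
[ 0.49269217 -0.26542534  0.13683845] 1466 ((493.1942138671875, -265.140869140625), (60.074466705322266, 8.571093559265137), 73.0001220703125)
```

View pics/w2c.png

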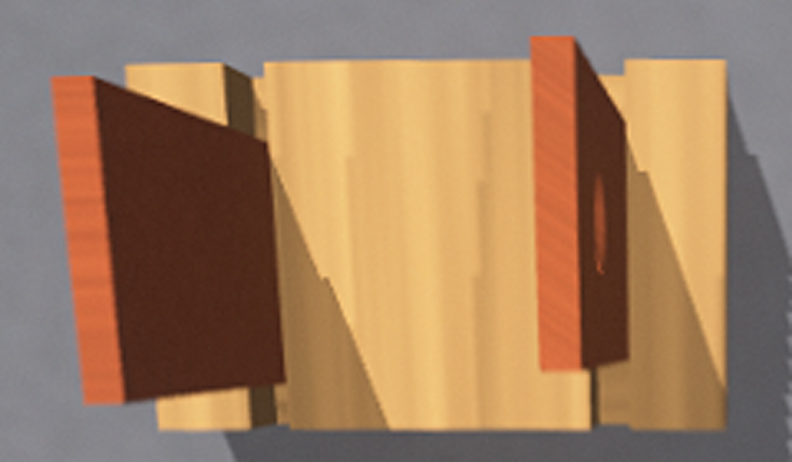

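Call:
{"api": "servo_tool", "payload": {
  "grip": [-1, -1, -1, -1, -1],
  "translation": [
    [0.035, -0.012, 0],
    [0.07, -0.025, 0.02],
    [0.098, -0.037, 0.04],
    [0.098, -0.037, 0.06],
    [0.098, -0.037, 0.06]
  ],
  "turn": [0, 0, 0, 0, 0]
}}

```text
time_s: 2.75
tcp_pos: [0.4927, -0.2595, 0.1948]
eef_rot: [179.6, 0.0, -107.0]
contact_force: [-0.4, 0.6, -1.6]
gripper_width: 0.0874
```

```bash
python3 plan.py 0.4933,-0.2615,0.19,-107 0.4933,-0.2615,0.116,-107;python3 -c "
from h import *
z=snap('wrist','w3')"; 
```

```text
t 2.75 tcp [ 0.4927 -0.2595  0.1948] rot [ 1.7956e+02  2.0000e-02 -1.0698e+02] F [-0.44  0.61 -1.63] w 0.0874 j [ -8.  11. -17.  -0. -63.  -9.]
0.4933,-0.2615,0.19,-107 -> [ 0.0017 -0.0012  0.0048] turn 0.0004
0.4933,-0.2615,0.116,-107 -> [ 0.0017 -0.0012  0.0788] turn 0.0004
```

View pics/w3.png

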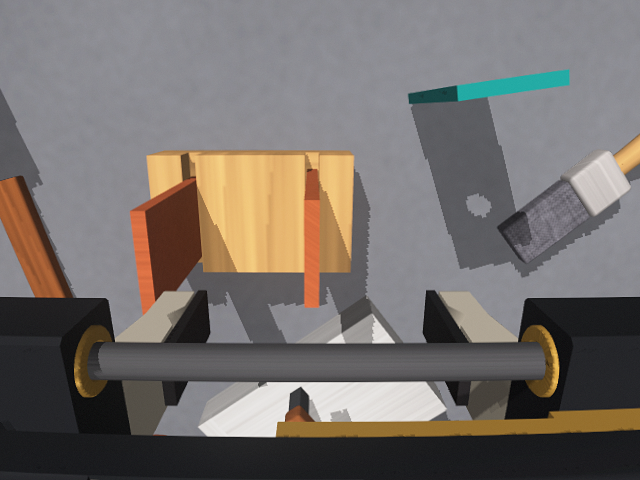

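Call:
{"api": "servo_tool", "payload": {
  "grip": [-1, -1, -1, -1, -1, -1, -1],
  "translation": [
    [0.005, -0.001, 0],
    [0.005, -0.001, 0.02],
    [0.005, -0.001, 0.04],
    [0.005, -0.001, 0.06],
    [0.005, -0.001, 0.072],
    [0.005, -0.001, 0.078],
    [0.005, -0.001, 0.078]
  ],
  "turn": [0, 0, 0, 0, 0, 0, 0]
}}

```text
time_s: 3.38
tcp_pos: [0.4946, -0.2643, 0.1219]
eef_rot: [-180.0, -0.0, -106.8]
contact_force: [0.7, 0.7, -0.6]
gripper_width: 0.0877
```

```bash
python3 plan.py 0.4933,-0.264,0.116,-107
```

```text
t 3.38 tcp [ 0.4946 -0.2643  0.1219] rot [-179.99   -0.   -106.75] F [ 0.73  0.67 -0.59] w 0.0877 j [ -8.  15. -22.   0. -53.  -9.]
0.4933,-0.264,0.116,-107 -> [0.0001 0.0013 0.0059] turn 0.0044
```

Call:
{"api": "servo_tool", "payload": {
  "grip": [-1, -1, -0.5, 0, 0.5, 1, 1, 1, 1, 1],
  "translation": [
    [0, 0.001, 0.004],
    [0, 0.001, 0.005],
    [0, 0.001, 0.005],
    [0, 0.001, 0.005],
    [0, 0.001, 0.005],
    [0, 0.001, 0.005],
    [0, 0.001, 0.005],
    [0, 0.001, 0.005],
    [0, 0.001, 0.005],
    [0, 0.001, 0.005]
  ],
  "turn": [0, 0, 0, 0, 0, 0, 0, 0, 0, 0],
  "newtons": 10
}}

```text
time_s: 4.22
tcp_pos: [0.4931, -0.2649, 0.1165]
eef_rot: [180.0, -0.0, -106.8]
contact_force: [0.5, 0.5, 0.4]
gripper_width: 0.0396
```

```bash
python3 plan.py 0.4933,-0.264,0.116,-107
```

```text
t 4.22 tcp [ 0.4931 -0.2649  0.1165] rot [ 179.99   -0.   -106.85] F [0.5  0.54 0.43] w 0.0396 j [ -8.  15. -22.   0. -52.  -9.]
0.4933,-0.264,0.116,-107 -> [-0.0009  0.0001  0.0005] turn 0.0027
```

Call:
{"api": "servo_tool", "payload": {
  "grip": [1, 1, 1, 1, 1, 1, 1],
  "translation": [
    [0, 0, 0],
    [0, 0, 0],
    [0, 0, 0],
    [0, 0, 0],
    [0, 0, 0],
    [0, 0, 0],
    [0, 0, 0]
  ],
  "turn": [0, 0, 0, 0, 0, 0, 0]
}}

```text
time_s: 4.8
tcp_pos: [0.4932, -0.2649, 0.1166]
eef_rot: [-180.0, 0.0, -106.8]
contact_force: [0.5, -0.4, -1.0]
gripper_width: 0.0077
```

Call:
{"api": "servo_tool", "payload": {
  "grip": [1, 1, 1, 1, 1, 1, 1, 1, 1, 1],
  "translation": [
    [0, 0, -0.005],
    [0, 0, -0.015],
    [0, 0, -0.03],
    [0, 0, -0.05],
    [0, 0, -0.075],
    [0, 0, -0.105],
    [0, 0, -0.135],
    [0, 0, -0.165],
    [0, 0, -0.195],
    [0, 0, -0.215]
  ],
  "turn": [0, 0, 0, 0, 0, 0, 0, 0, 0, 0]
}}

```text
time_s: 5.63
tcp_pos: [0.4933, -0.2652, 0.336]
eef_rot: [-179.8, -0.0, -106.8]
contact_force: [0.4, 0.3, -0.6]
gripper_width: 0.0077
```

```bash
python3 plan.py 0.5826,0.2198,0.335,-77.5
```

```text
t 5.63 tcp [ 0.4933 -0.2652  0.336 ] rot [-1.7977e+02 -2.0000e-02 -1.0684e+02] F [ 0.42  0.27 -0.6 ] w 0.0077 j [ -8.   7.  -4.   0. -80.  -9.]
0.5826,0.2198,0.335,-77.5 -> [-0.4901  0.055   0.001 ] turn -0.512
```

Call:
{"api": "servo_tool", "payload": {
  "grip": [1, 1, 1, 1, 1, 1, 1, 1, 1, 1],
  "translation": [
    [-0.01, 0.001, 0],
    [-0.03, 0.003, 0],
    [-0.06, 0.007, 0],
    [-0.095, 0.011, 0],
    [-0.13, 0.015, 0],
    [-0.165, 0.018, 0],
    [-0.2, 0.022, 0],
    [-0.235, 0.026, 0],
    [-0.27, 0.03, 0],
    [-0.305, 0.034, 0]
  ],
  "turn": [-0.02, -0.05, -0.1, -0.15, -0.2, -0.25, -0.3, -0.35, -0.4, -0.45]
}}

```text
time_s: 6.47
tcp_pos: [0.5484, 0.0388, 0.3319]
eef_rot: [-180.0, 0.0, -80.9]
contact_force: [1.0, -0.8, -1.2]
gripper_width: 0.0079
```

```bash
python3 plan.py 0.5826,0.2198,0.335,-77.5
```

```text
t 6.47 tcp [0.5484 0.0388 0.3319] rot [-1.7999e+02  1.0000e-02 -8.0890e+01] F [ 0.96 -0.76 -1.23] w 0.0079 j [ 24.   6.  -5.  -0. -79. -15.]
0.5826,0.2198,0.335,-77.5 -> [-0.1733 -0.0624 -0.0031] turn -0.0592
```

Call:
{"api": "servo_tool", "payload": {
  "grip": [1, 1, 1, 1, 1, 1, 1, 1, 1],
  "translation": [
    [-0.033, -0.012, 0],
    [-0.066, -0.024, 0],
    [-0.1, -0.036, 0],
    [-0.13, -0.047, 0],
    [-0.155, -0.056, 0],
    [-0.168, -0.06, 0],
    [-0.173, -0.062, 0],
    [-0.173, -0.062, 0],
    [-0.173, -0.062, 0]
  ],
  "turn": [-0.02, -0.04, -0.06, -0.06, -0.06, -0.06, -0.06, -0.06, -0.06]
}}

```text
time_s: 7.22
tcp_pos: [0.583, 0.2169, 0.3315]
eef_rot: [180.0, -0.0, -77.6]
contact_force: [-0.4, 0.2, -1.8]
gripper_width: 0.0075
```

```bash
python3 plan.py 0.5826,0.2198,0.335,-77.5;python3 -c "
from h import *
z=snap('wrist','w4');z=snap('scene','s4');crop(z,260,120,400,330,2.8,'s4c');"; 
```

```text
t 7.22 tcp [0.583  0.2169 0.3315] rot [ 1.7997e+02 -2.0000e-02 -7.7610e+01] F [-0.44  0.22 -1.81] w 0.0075 j [ 38.  13.   4.   0. -81. -26.]
0.5826,0.2198,0.335,-77.5 -> [-0.0029 -0.0002 -0.0035] turn -0.002
```

View pics/w4.png

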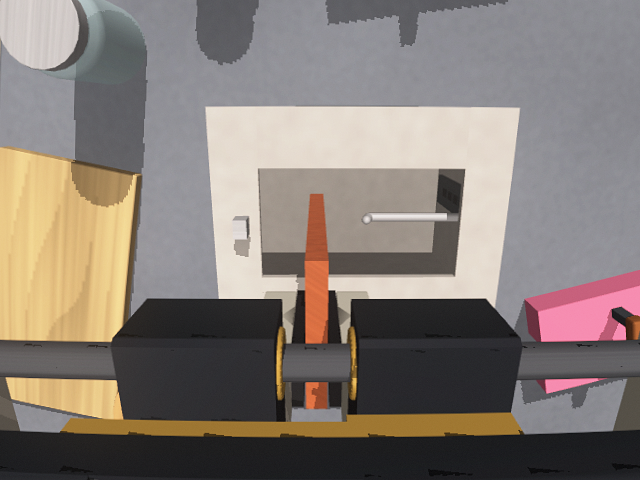

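View pics/s4c.png

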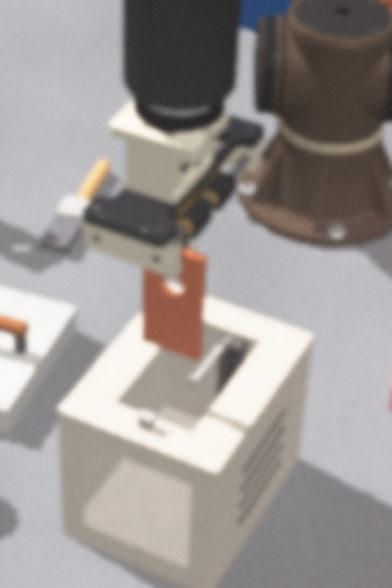

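```bash
python3 m2.py w4; python3 - <<'E'
from h import *
z=load("w4")
c=np.array([548.4,212.2]);a=np.radians(12.5);Rm=np.array([[np.cos(a),-np.sin(a)],[np.sin(a),np.cos(a)]])
for n,p,h in (("tile top edge",[(305,260),(329,260)],.3315+.0214),("tile bot edge",[(310,194),(323,194)],.3315-.0986),("open",[(259,169),(465,169),(457,276),(261,276)],.18),("keytop",[(233,218),(247,218),(248,229),(234,230)],.194),("outer",[(206,108),(519,108)],.18),("bar",[(385,217),(440,217)],.1565)):
    w=onplane(z,p,h)*1000;q=(w[:,:2]-c)@Rm;print(n,q.round(1).tolist(),q.mean(0).round(1))
tc=(np.array([583,216.9])-c)@Rm;print("tcp",tc)
px,P=cloud(z)
k=(px[:,0]>300)&(px[:,0]<332)&(px[:,1]>192)&(px[:,1]<262)&(P[:,2]>.2)
q=(P[k,:2]*1000-c)@Rm;
print("tile front face y",np.percentile(q[:,1],[5,50,95]),"x",np.percentile(q[:,0],[2,50,98]),"z",P[k,2].min(),P[k,2].max())
crop(z,200,100,530,300,2.4,"w4c")
E
```

```text
roof z 0.17906634515196382
outer ((607.4393310546875, 212.3194580078125), (107.95132446289062, 144.235107421875), 12.55349349975586)
bar n 554 z pct [156.1 157.8 158.6 159. ] y mean -0.8680087570245627 fit [-0.00464938 -1.05418384]
tip [[-6.4, -3.7], [-7.0, -4.1], [-7.9, -3.9], [-9.0, -3.4], [-5.0, -4.2], [-6.0, -3.8], [-6.7, -3.9], [-7.8, -3.4], [-8.5, -3.6], [-4.1, -3.7], [-4.6, -4.2], [-5.4, -4.3], [-6.3, -3.9], [-7.2, -3.7], [-8.5, -2.8], [-3.0, -3.6], [-3.9, -3.4], [-4.4, -4.0], [-5.5, -3.3], [-6.0, -3.8], [-6.9, -3.5], [-8.3, -2.5], [-2.3, -2.7], [-2.9, -3.0], [-3.7, -3.0], [-4.6, -2.8], [-5.3, -3.0], [-6.0, -3.1], [-6.9, -2.8], [-8.1, -2.0], [-2.2, -2.1], [-2.9, -2.2], [-3.6, -2.4], [-4.3, -2.6], [-5.1, -2.5], [-6.0, -2.2], [-6.8, -2.2], [-7.9, -1.6], [-9.0, -1.0], [-1.6, -1.0]] [155.4, 156.9, 156.1, 154.3, 161.0, 159.2, 159.8, 157.4, 158.2, 162.3, 164.4, 164.4, 163.0, 162.3, 158.7, 164.9, 164.4, 166.5, 163.6, 165.7, 164.6, 160.4, 164.6, 165.8, 165.8, 165.1, 165.7, 166.4, 165.1, 162.0, 165.3, 165.9, 166.5, 167.5, 166.9, 165.9, 165.7, 163.6, 161.1, 164.2]
tile top edge [[38.3, -33.5], [30.2, -33.5]] [ 34.3 -33.5]
tile bot edge [[38.2, -33.1], [30.3, -33.1]] [ 34.3 -33.1]
open [[75.4, -41.3], [-73.0, -41.2], [-74.7, 41.5], [77.2, 40.9]] [ 1.2 -0. ]
keytop [[93.4, -8.7], [83.4, -8.7], [83.1, -0.6], [93.2, 0.1]] [88.3 -4.4]
outer [[110.7, -83.9], [-107.7, -84.2]] [  1.5 -84. ]
bar [[-20.4, 0.2], [-64.6, 0.2]] [-42.5   0.2]
tcp [34.79710803 -2.90021941]
tile front face y [-33.50884617 -33.21414962 -32.86738484] x [30.47599488 34.25523403 38.16651482] z 0.23285422412515 0.3530992551616109
```

View pics/w4c.png

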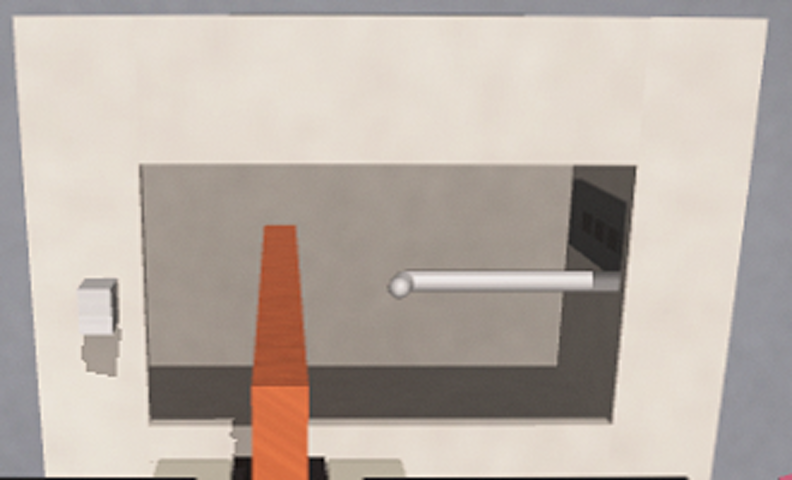

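Call:
{"api": "servo_tool", "payload": {
  "grip": [1, 1, 1, 1, 1, 1, 1, 1, 1],
  "translation": [
    [-0.003, 0, 0],
    [-0.003, 0, 0.01],
    [-0.003, 0, 0.03],
    [-0.003, 0, 0.055],
    [-0.003, 0, 0.08],
    [-0.003, 0, 0.105],
    [-0.003, 0, 0.125],
    [-0.003, 0, 0.138],
    [-0.003, 0, 0.142]
  ],
  "turn": [-0.002, -0.002, -0.002, -0.002, -0.002, -0.002, -0.002, -0.002, -0.002]
}}

```text
time_s: 8.07
tcp_pos: [0.5811, 0.2191, 0.1862]
eef_rot: [179.7, -0.1, -77.6]
contact_force: [-0.2, -0.6, -2.7]
gripper_width: 0.0077
```

Call:
{"api": "servo_tool", "payload": {
  "grip": [1, 1, 1],
  "translation": [
    [0, 0, 0],
    [0, 0, 0],
    [0, 0, 0]
  ],
  "turn": [0, 0, 0]
}}

```text
time_s: 8.32
tcp_pos: [0.5833, 0.2206, 0.1908]
eef_rot: [-179.9, 0.0, -77.5]
contact_force: [0.2, -0.6, -0.7]
gripper_width: 0.0079
```

```bash
python3 plan.py 0.583,0.2202,0.1813,-77.5;python3 -c "
from h import *
z=snap('wrist','w5');crop(z,150,0,550,300,2,'w5c');z=snap('scene','s5');crop(z,270,180,390,330,4,'s5c');"; 
```

```text
t 8.32 tcp [0.5833 0.2206 0.1908] rot [-1.7989e+02  3.0000e-02 -7.7510e+01] F [ 0.24 -0.62 -0.72] w 0.0079 j [ 39.  17.  -9.   0. -64. -26.]
0.583,0.2202,0.1813,-77.5 -> [0.0003 0.0004 0.0095] turn -0.0002
```

View pics/w5c.png

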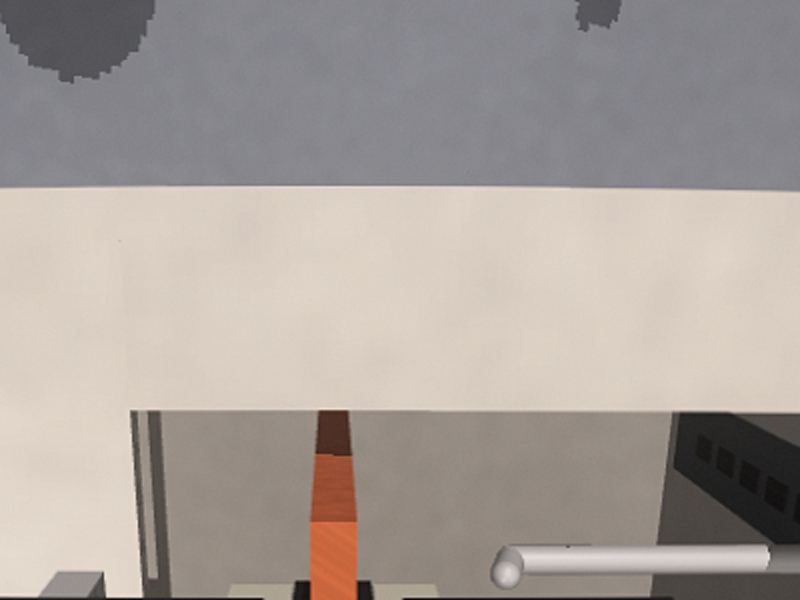

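View pics/s5c.png

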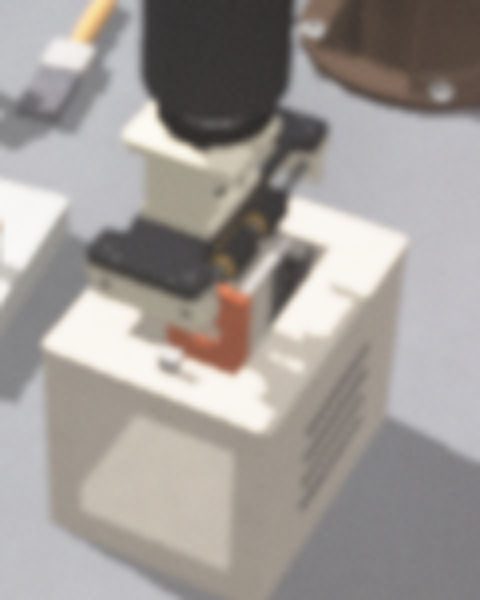

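```bash
python3 - <<'E'
from h import *
z=load("w5");px,P=cloud(z)
c=np.array([548.4,212.2]);a=np.radians(12.5);Rm=np.array([[np.cos(a),-np.sin(a)],[np.sin(a),np.cos(a)]])
q=np.c_[(P[:,:2]*1000-c)@Rm,P[:,2]*1000]
u,v=px.T
b=(q[:,2]>140)&(q[:,2]<173)&(q[:,0]>-60)&(q[:,0]<-15)&(abs(q[:,1])<10)
print("bar",b.sum(),np.percentile(q[b],[2,10,50,90,98],axis=0).round(1).tolist())
t=(q[:,2]>140)&(q[:,2]<175)&(q[:,0]>-10)&(q[:,0]<10)&(abs(q[:,1])<10)
print("tip",np.percentile(q[t],[2,50,98],axis=0).round(1).tolist())
k=(u>303)&(u<330)&(v>225)&(v<298)&(q[:,2]>90)
print("tile",np.percentile(q[k],[2,50,98],axis=0).round(1).tolist())
rf=(abs(q[:,2]-180)<8)&(v<200)&(u>150);print("roof",q[rf,2].mean(),q[rf,1].min(),q[rf,1].max())
print("edges",[( (onplane(z,[p],h)[:,:2]*1000-c)@Rm).round(1).tolist() for p,h in (((300,205),.18),((300,95),.18),((460,272),.1561),((460,287),.1561),((305,261),.2122),((329,261),.2122))])
# circle fit across section y,z
y,zz=q[b,1],q[b,2]
A=np.c_[2*y,2*zz,np.ones(len(y))];s=np.linalg.lstsq(A,y**2+zz**2,rcond=None)[0];print("circ",s[:2],np.sqrt(s[2]+s[0]**2+s[1]**2))
# fixed radius
from scipy.optimize import least_squares
f=least_squares(lambda p:np.hypot(y-p[0],zz-p[1])-3.5,[0,156],loss="soft_l1");print(f.x)
E
```

```text
bar 1294 [[-59.1, -3.2, 154.7], [-55.5, -2.8, 155.9], [-37.5, -0.8, 158.0], [-19.5, 2.1, 159.0], [-15.8, 3.2, 159.6]]
tip [[-9.8, -3.3, 155.6], [-4.7, -1.7, 165.1], [-0.9, 2.7, 167.9]]
tile [[31.6, -29.9, 169.0], [35.4, -28.5, 210.5], [39.4, -16.0, 212.4]]
roof 179.12893419751788 -84.76044160725746 -43.77789056269888
edges [[[42.2, -41.8]], [[41.7, -83.8]], [[-33.4, -3.8]], [[-34.2, 4.0]], [[39.4, -29.7]], [[31.4, -29.7]]]
circ [5.69225709e-02 1.56273964e+02] 2.6818356015209277
[  0.49297631 155.15083145]
```

Call:
{"api": "servo_tool", "payload": {
  "grip": [1, 1, 1, 1, 1],
  "translation": [
    [0, 0, 0.005],
    [0, 0, 0.01],
    [0, 0, 0.01],
    [0, 0, 0.01],
    [0, 0, 0.01]
  ],
  "turn": [0, 0, 0, 0, 0]
}}

```text
time_s: 8.83
tcp_pos: [0.5827, 0.2204, 0.1795]
eef_rot: [180.0, -0.0, -77.5]
contact_force: [0.1, 0.3, -0.8]
gripper_width: 0.0081
```

```bash
python3 plan.py 0.583,0.2202,0.1808,-77.5
```

```text
t 8.83 tcp [0.5827 0.2204 0.1795] rot [ 1.7999e+02 -1.0000e-02 -7.7500e+01] F [ 0.13  0.29 -0.78] w 0.0081 j [ 39.  18. -10.   0. -62. -26.]
0.583,0.2202,0.1808,-77.5 -> [ 0.0002 -0.0003 -0.0013] turn -0.0001
```

Raise 1 mm, and slide along the bar.

Call:
{"api": "servo_tool", "payload": {
  "grip": [1, 1, 1, 1, 1, 1, 1],
  "translation": [
    [0, 0, -0.001],
    [0, 0.005, -0.001],
    [0, 0.013, -0.001],
    [0, 0.021, -0.001],
    [0, 0.027, -0.001],
    [0, 0.03, -0.001],
    [0, 0.03, -0.001]
  ],
  "turn": [0, 0, 0, 0, 0, 0, 0]
}}

```text
time_s: 9.42
tcp_pos: [0.5526, 0.2138, 0.181]
eef_rot: [-180.0, 0.0, -77.5]
contact_force: [0.3, 0.2, -0.9]
gripper_width: 0.0082
```

```bash
python3 plan.py;python3 -c "
from h import *
z=snap('wrist','w6');crop(z,250,200,450,300,4,'w6c')"; 
```

```text
t 9.42 tcp [0.5526 0.2138 0.181 ] rot [-1.7998e+02  2.0000e-02 -7.7490e+01] F [ 0.32  0.23 -0.95] w 0.0082 j [ 40.  15. -14.  -0. -61. -28.]
```

View pics/w6c.png

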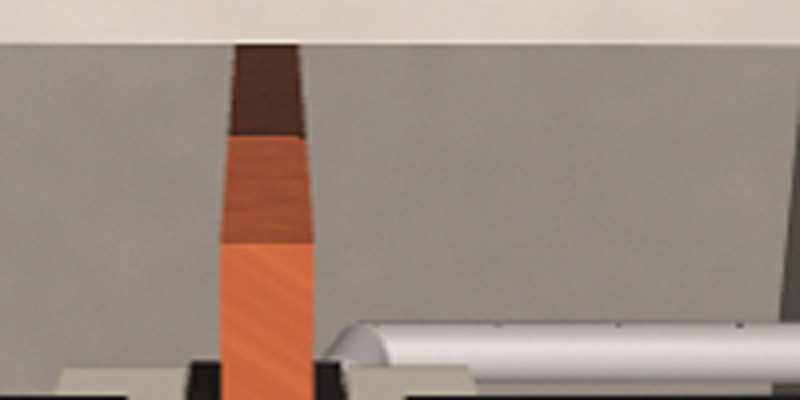

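Call:
{"api": "servo_tool", "payload": {
  "grip": [1, 1, 1, 1, 1],
  "translation": [
    [0, 0.003, 0],
    [0, 0.006, 0],
    [0, 0.01, 0],
    [0, 0.014, 0],
    [0, 0.014, 0]
  ],
  "turn": [0, 0, 0, 0, 0]
}}

```text
time_s: 9.88
tcp_pos: [0.539, 0.2106, 0.1805]
eef_rot: [180.0, 0.0, -77.5]
contact_force: [0.2, -0.7, -1.8]
gripper_width: 0.0078
```

```bash
python3 plan.py;python3 -c "
from h import *
z=snap('wrist','w7');crop(z,250,200,450,300,4,'w7c')"; 
```

```text
t 9.88 tcp [0.539  0.2106 0.1805] rot [179.98   0.   -77.51] F [ 0.16 -0.7  -1.83] w 0.0078 j [ 41.  14. -16.  -0. -61. -28.]
```

View pics/w7c.png

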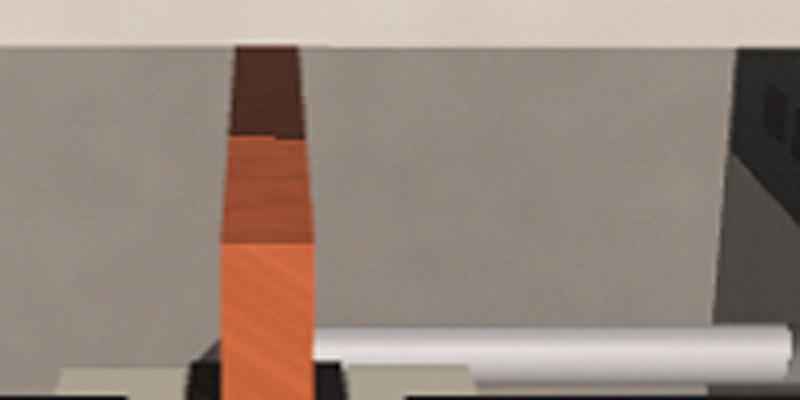

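Call:
{"api": "servo_tool", "payload": {
  "grip": [1, 1, 1, 1, 1, 1, 1],
  "translation": [
    [0, 0.004, 0],
    [0, 0.01, 0],
    [0, 0.016, 0],
    [0, 0.022, 0],
    [0, 0.026, 0],
    [0, 0.027, 0],
    [0, 0.027, 0]
  ],
  "turn": [0, 0, 0, 0, 0, 0, 0]
}}

```text
time_s: 10.52
tcp_pos: [0.5131, 0.205, 0.1809]
eef_rot: [-180.0, 0.0, -77.5]
contact_force: [0.4, -0.7, -1.5]
gripper_width: 0.0079
```

```bash
python3 plan.py;python3 -c "
from h import *
z=snap('wrist','w8');crop(z,200,150,500,300,2.6,'w8c')"; 
```

```text
t 10.52 tcp [0.5131 0.205  0.1809] rot [-1.7997e+02  1.0000e-02 -7.7490e+01] F [ 0.38 -0.67 -1.54] w 0.0079 j [ 42.  11. -19.   0. -60. -30.]
```

View pics/w8c.png

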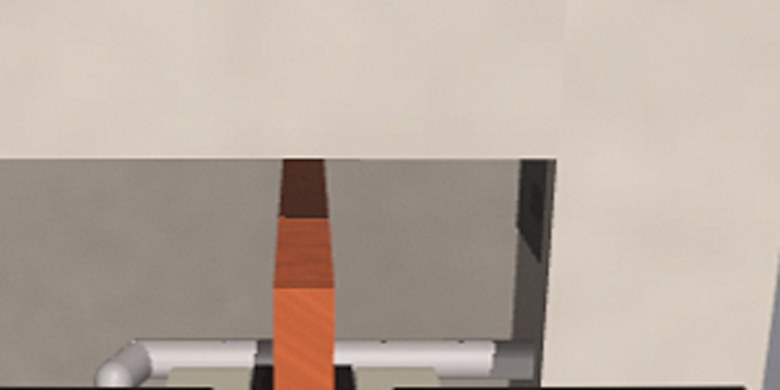

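Call:
{"api": "servo_tool", "payload": {
  "grip": [1, 1, 1, 1, 1, 1, 1],
  "translation": [
    [0, 0, 0.002],
    [0, 0, 0.004],
    [0, 0, 0.006],
    [0, 0, 0.008],
    [0, 0, 0.01],
    [0, 0, 0.01],
    [0, 0, 0.01]
  ],
  "turn": [0, 0, 0, 0, 0, 0, 0]
}}

```text
time_s: 11.15
tcp_pos: [0.5134, 0.2049, 0.1703]
eef_rot: [180.0, -0.0, -77.5]
contact_force: [-0.5, -0.7, -1.9]
gripper_width: 0.0081
```

Call:
{"api": "servo_tool", "payload": {
  "grip": [1, 1, 1],
  "translation": [
    [0, 0, 0.001],
    [0, 0, 0.001],
    [0, 0, 0.001]
  ],
  "turn": [0, 0, 0]
}}

```text
time_s: 11.4
tcp_pos: [0.5134, 0.205, 0.1696]
eef_rot: [-180.0, 0.0, -77.5]
contact_force: [-0.5, 0.4, -1.3]
gripper_width: 0.0076
```

Call:
{"api": "servo_tool", "payload": {
  "grip": [1, 1, 1],
  "translation": [
    [0, 0, 0.0005],
    [0, 0, 0.0005],
    [0, 0, 0.0005]
  ],
  "turn": [0, 0, 0]
}}

```text
time_s: 11.65
tcp_pos: [0.5134, 0.205, 0.1691]
eef_rot: [-180.0, 0.0, -77.5]
contact_force: [0.3, 0.4, -2.1]
gripper_width: 0.008
```

Call:
{"api": "servo_tool", "payload": {
  "grip": [1, 1, 1],
  "translation": [
    [0, 0, 0.0005],
    [0, 0, 0.0005],
    [0, 0, 0.0005]
  ],
  "turn": [0, 0, 0]
}}

```text
time_s: 11.9
tcp_pos: [0.5135, 0.2051, 0.1689]
eef_rot: [-180.0, 0.0, -77.5]
contact_force: [-1.6, -0.6, 2.1]
gripper_width: 0.0082
```

Call:
{"api": "servo_tool", "payload": {
  "grip": [1, 1, 1],
  "translation": [
    [0, 0, 0.0005],
    [0, 0, 0.0005],
    [0, 0, 0.0005]
  ],
  "turn": [0, 0, 0]
}}

```text
time_s: 12.15
tcp_pos: [0.5135, 0.2051, 0.1687]
eef_rot: [-180.0, 0.0, -77.5]
contact_force: [-3.0, -0.4, 4.9]
gripper_width: 0.0078
```

```bash
python3 plan.py;python3 -c "
from h import *
z=snap('wrist','w9');crop(z,200,150,500,300,2.6,'w9c')"; 
```

```text
t 12.15 tcp [0.5135 0.2051 0.1687] rot [-179.96    0.    -77.5 ] F [-3.01 -0.41  4.87] w 0.0078 j [ 42.  12. -20.   0. -59. -30.]
```

View pics/w9c.png

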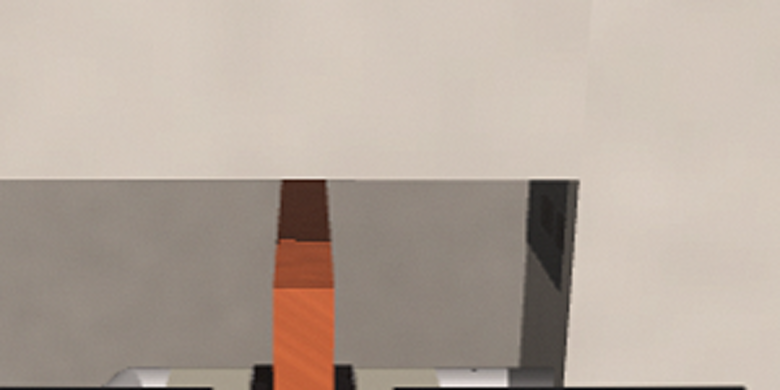

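Call:
{"api": "servo_tool", "payload": {
  "grip": [1, 1, 0.9, 0.82, 0.75, 0.7, 0.68, 0.68],
  "translation": [
    [0, 0, -0.0005],
    [0, 0, -0.0007],
    [0, 0, -0.0007],
    [0, 0, -0.0007],
    [0, 0, -0.0007],
    [0, 0, -0.0007],
    [0, 0, -0.0007],
    [0, 0, -0.0007]
  ],
  "turn": [0, 0, 0, 0, 0, 0, 0, 0]
}}

```text
time_s: 12.87
tcp_pos: [0.5134, 0.205, 0.1686]
eef_rot: [180.0, -0.0, -77.5]
contact_force: [-0.8, 0.0, 0.6]
gripper_width: 0.0137
```

```bash
python3 plan.py;python3 -c "
from h import *
z=snap('wrist','w10');crop(z,200,150,500,300,2.6,'w10c')"; 
```

```text
t 12.87 tcp [0.5134 0.205  0.1686] rot [ 1.7999e+02 -1.0000e-02 -7.7510e+01] F [-0.85  0.02  0.6 ] w 0.0137 j [ 42.  12. -20.  -0. -59. -30.]
```

View pics/w10c.png

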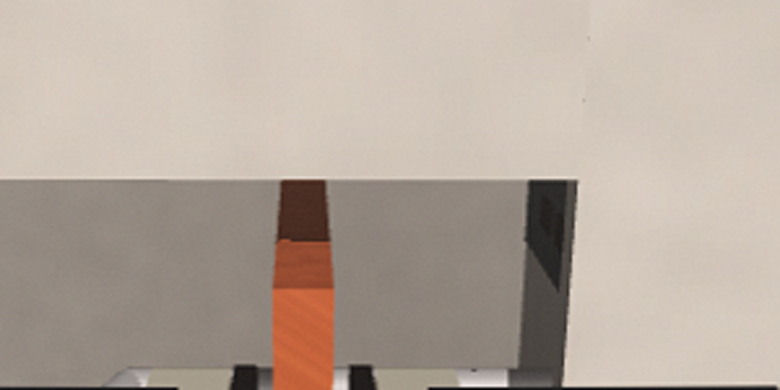

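Call:
{"api": "servo_tool", "payload": {
  "grip": [0.68, 0.68, 0.68, 0.68, 0.68, 0.68, 0.68, 0.68, 0.68, 0.68],
  "translation": [
    [0, 0, -0.002],
    [0, 0, -0.006],
    [0, 0, -0.012],
    [0, 0, -0.02],
    [0, 0, -0.03],
    [0, 0, -0.045],
    [0, 0, -0.065],
    [0, 0, -0.09],
    [0, 0, -0.11],
    [0, 0, -0.12]
  ],
  "turn": [0, 0, 0, 0, 0, 0, 0, 0, 0, 0]
}}

```text
time_s: 13.75
tcp_pos: [0.5144, 0.2054, 0.2929]
eef_rot: [-179.7, 0.1, -77.5]
contact_force: [-0.3, -0.8, 1.0]
gripper_width: 0.0138
```

```bash
python3 plan.py 0.5395,-0.0805,0.22,-70 0.5395,-0.0805,0.12,-70;python3 -c "
from h import *
z=snap('wrist','w11')"; 
```

```text
t 13.75 tcp [0.5144 0.2054 0.2929] rot [-1.7973e+02  9.0000e-02 -7.7490e+01] F [-0.29 -0.77  1.05] w 0.0138 j [ 42.   7.  -9.   0. -74. -30.]
0.5395,-0.0805,0.22,-70 -> [0.2846 0.0374 0.0729] turn -0.1308
0.5395,-0.0805,0.12,-70 -> [0.2846 0.0374 0.1729] turn -0.1308
```

View pics/w11.png

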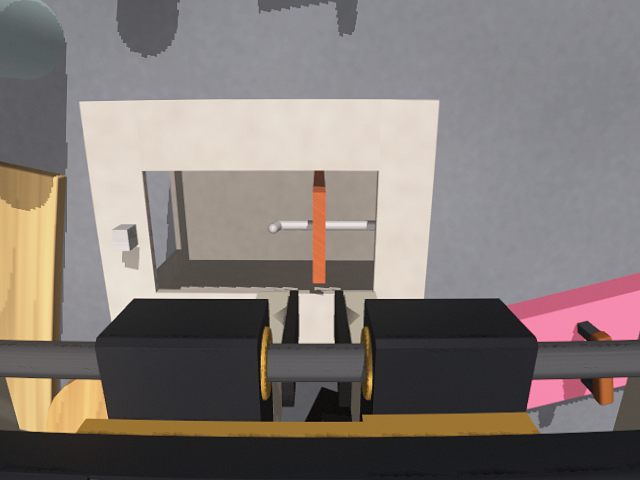

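Call:
{"api": "servo_tool", "payload": {
  "grip": [0.3, 0, -0.2, -0.4, -0.4, -0.4, -0.4, -0.4, -0.4, -0.4],
  "translation": [
    [0.03, 0.004, 0],
    [0.06, 0.008, 0],
    [0.1, 0.013, 0],
    [0.14, 0.018, 0],
    [0.18, 0.024, 0],
    [0.2, 0.026, 0.005],
    [0.22, 0.028, 0.01],
    [0.22, 0.028, 0.02],
    [0.22, 0.028, 0.02],
    [0.22, 0.028, 0.02]
  ],
  "turn": [-0.13, -0.13, -0.13, -0.13, -0.13, -0.13, -0.13, -0.13, -0.13, -0.13]
}}

```text
time_s: 14.63
tcp_pos: [0.5331, -0.0158, 0.2681]
eef_rot: [179.9, 0.0, -70.1]
contact_force: [-0.7, 0.9, 0.3]
gripper_width: 0.061
```

```bash
python3 plan.py 0.5395,-0.0805,0.15,-70 ;python3 - <<'E'
from h import *
z=snap('wrist','w12');px,P=cloud(z)
u,v=px.T
w=P*1000
d=np.hypot(w[:,0]-540,w[:,1]+80)
for nm,k,h in (("handle",(w[:,2]>68)&(w[:,2]<90)&(d<60)&(v<300),78),("lidtop",(abs(w[:,2]-36)<8)&(d<120)&(v<300),36)):
    print(nm,k.sum(),w[k,2].mean(),np.median(w[k,2]))
    m=np.zeros((480,640),np.uint8);m[v[k],u[k]]=1
    cs=cv2.findContours(m,cv2.RETR_EXTERNAL,cv2.CHAIN_APPROX_NONE)[0];c=max(cs,key=cv2.contourArea).reshape(-1,2)
    print(cv2.minAreaRect((onplane(z,c,h/1000)[:,:2]*1000).astype(np.float32)))
E
```

```text
t 14.63 tcp [ 0.5331 -0.0158  0.2681] rot [ 1.7991e+02  2.0000e-02 -7.0090e+01] F [-0.74  0.89  0.35] w 0.061 j [ 19.   6. -13.  -0. -71.   1.]
0.5395,-0.0805,0.15,-70 -> [0.063  0.016  0.1181] turn -0.0017
handle 2114 76.6885625724762 76.81574724501462
((540.676025390625, -81.58926391601562), (15.398221015930176, 82.29405975341797), 20.189367294311523)
lidtop 27223 35.1153168162129 35.11303042780367
((540.6717529296875, -81.63853454589844), (190.3522186279297, 119.80638122558594), 19.880586624145508)
```

View pics/w12.png

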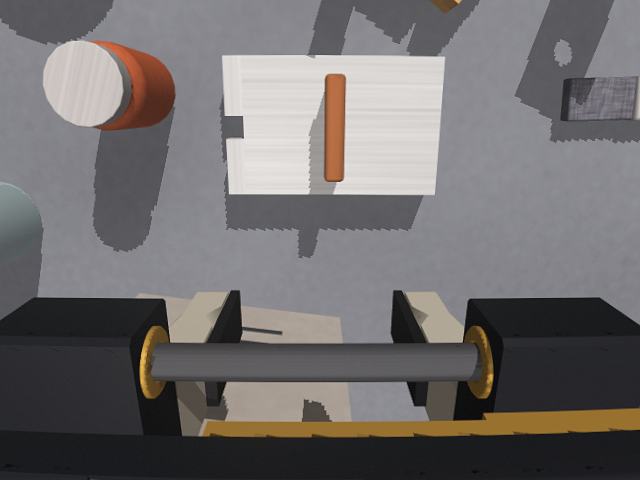

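```bash
python3 plan.py 0.5406,-0.0814,0.09,-70 0.5406,-0.0814,0.052,-70
```

```text
t 14.68 tcp [ 0.5335 -0.0154  0.2687] rot [179.97   0.   -70.04] F [0.41 0.36 0.39] w 0.0611 j [ 19.   6. -13.  -0. -71.   1.]
0.5406,-0.0814,0.09,-70 -> [0.0645 0.0159 0.1787] turn -0.0007
0.5406,-0.0814,0.052,-70 -> [0.0645 0.0159 0.2167] turn -0.0007
```

Call:
{"api": "servo_tool", "payload": {
  "grip": [-0.4, -0.4, -0.4, -0.4, -0.4, -0.4, -0.4, -0.4, -0.4, -0.4],
  "translation": [
    [0.03, 0.008, 0.01],
    [0.055, 0.014, 0.03],
    [0.064, 0.016, 0.06],
    [0.064, 0.016, 0.09],
    [0.064, 0.016, 0.12],
    [0.064, 0.016, 0.145],
    [0.064, 0.016, 0.165],
    [0.064, 0.016, 0.176],
    [0.064, 0.016, 0.18],
    [0.064, 0.016, 0.18]
  ],
  "turn": [0, 0, 0, 0, 0, 0, 0, 0, 0, 0]
}}

```text
time_s: 15.52
tcp_pos: [0.5403, -0.0807, 0.0882]
eef_rot: [179.9, 0.0, -70.0]
contact_force: [-0.0, 0.9, -0.2]
gripper_width: 0.0616
```

```bash
python3 plan.py 0.5406,-0.0814,0.052,-70
```

```text
t 15.52 tcp [ 0.5403 -0.0807  0.0882] rot [ 1.7991e+02  1.0000e-02 -6.9980e+01] F [-0.04  0.93 -0.24] w 0.0616 j [ 12.  16. -26.   0. -48.   8.]
0.5406,-0.0814,0.052,-70 -> [ 0.0008 -0.      0.0362] turn 0.0003
```

Call:
{"api": "servo_tool", "payload": {
  "grip": [-0.4, -0.4, -0.4, -0.4, -0.4],
  "translation": [
    [0.001, 0, 0.01],
    [0.001, 0, 0.022],
    [0.001, 0, 0.032],
    [0.001, 0, 0.036],
    [0.001, 0, 0.036]
  ],
  "turn": [0, 0, 0, 0, 0]
}}

```text
time_s: 15.93
tcp_pos: [0.5403, -0.0824, 0.052]
eef_rot: [179.9, 0.0, -70.1]
contact_force: [-0.9, 0.2, 0.3]
gripper_width: 0.0611
```

Call:
{"api": "servo_tool", "payload": {
  "grip": [0, 0.3, 0.5, 0.7, 1, 1, 1, 1, 1, 1],
  "translation": [
    [0, 0, 0],
    [0, 0, 0],
    [0, 0, 0],
    [0, 0, 0],
    [0, 0, 0],
    [0, 0, 0],
    [0, 0, 0],
    [0, 0, 0],
    [0, 0, 0],
    [0, 0, 0]
  ],
  "turn": [0, 0, 0, 0, 0, 0, 0, 0, 0, 0],
  "newtons": 35
}}

```text
time_s: 16.77
tcp_pos: [0.5409, -0.0824, 0.0529]
eef_rot: [-180.0, -0.0, -70.1]
contact_force: [0.1, 0.5, 1.1]
gripper_width: 0.0161
```

```bash
python3 plan.py 0.5406,-0.0814,0.052,-70
```

```text
t 16.77 tcp [ 0.5409 -0.0824  0.0529] rot [-1.7998e+02 -1.0000e-02 -7.0060e+01] F [0.08 0.51 1.1 ] w 0.0161 j [ 12.  19. -28.   0. -43.   8.]
0.5406,-0.0814,0.052,-70 -> [-0.001  -0.      0.0009] turn -0.001
```

Call:
{"api": "servo_tool", "payload": {
  "grip": [1, 1, 1, 1, 1, 1, 1, 1, 1, 1],
  "translation": [
    [0, 0, -0.003],
    [0, 0, -0.01],
    [0, 0, -0.025],
    [0, 0, -0.05],
    [0, 0, -0.08],
    [0, 0, -0.115],
    [0, 0, -0.15],
    [0, 0, -0.185],
    [0, 0, -0.22],
    [0, 0, -0.24]
  ],
  "turn": [0, 0, 0, 0, 0, 0, 0, 0, 0, 0]
}}

```text
time_s: 17.6
tcp_pos: [0.5412, -0.0826, 0.2974]
eef_rot: [-179.8, -0.1, -70.0]
contact_force: [0.9, 0.1, -4.7]
gripper_width: 0.0162
```

```bash
python3 plan.py 0.5495,0.2116,0.292,-77.5
```

```text
t 17.6 tcp [ 0.5412 -0.0826  0.2974] rot [-1.7976e+02 -8.0000e-02 -7.0050e+01] F [ 0.87  0.08 -4.71] w 0.0162 j [ 12.   6.  -9.   0. -75.   8.]
0.5495,0.2116,0.292,-77.5 -> [-0.2737 -0.1082  0.0054] turn 0.13
```

Call:
{"api": "servo_tool", "payload": {
  "grip": [1, 1, 1, 1, 1, 1, 1, 1, 1, 1],
  "translation": [
    [-0.012, -0.005, 0],
    [-0.036, -0.014, 0],
    [-0.07, -0.028, 0],
    [-0.105, -0.042, 0],
    [-0.14, -0.055, 0],
    [-0.175, -0.069, 0],
    [-0.21, -0.083, 0],
    [-0.245, -0.097, 0],
    [-0.266, -0.105, 0],
    [-0.274, -0.108, 0]
  ],
  "turn": [0.01, 0.03, 0.05, 0.07, 0.09, 0.11, 0.12, 0.13, 0.13, 0.13]
}}

```text
time_s: 18.43
tcp_pos: [0.548, 0.2151, 0.2921]
eef_rot: [179.9, 0.0, -77.4]
contact_force: [-0.8, 0.1, -4.1]
gripper_width: 0.0156
```

Call:
{"api": "servo_tool", "payload": {
  "grip": [1, 1, 1],
  "translation": [
    [0, 0, 0],
    [0, 0, 0],
    [0, 0, 0]
  ],
  "turn": [0, 0, 0]
}}

```text
time_s: 18.68
tcp_pos: [0.5485, 0.2111, 0.2927]
eef_rot: [180.0, -0.0, -77.5]
contact_force: [-0.2, -0.9, -3.6]
gripper_width: 0.0158
```

```bash
python3 plan.py 0.5495,0.2116,0.292,-77.5; python3 -c "
from h import *
snap('wrist','w13');z=snap('scene','s13');crop(z,240,120,400,330,2.8,'s13c')"
```

```text
t 18.68 tcp [0.5485 0.2111 0.2927] rot [ 1.7996e+02 -2.0000e-02 -7.7530e+01] F [-0.24 -0.93 -3.6 ] w 0.0158 j [ 40.  10.  -5.  -0. -75. -28.]
0.5495,0.2116,0.292,-77.5 -> [-0.0003 -0.0011  0.0007] turn -0.0006
```

View pics/w13.png

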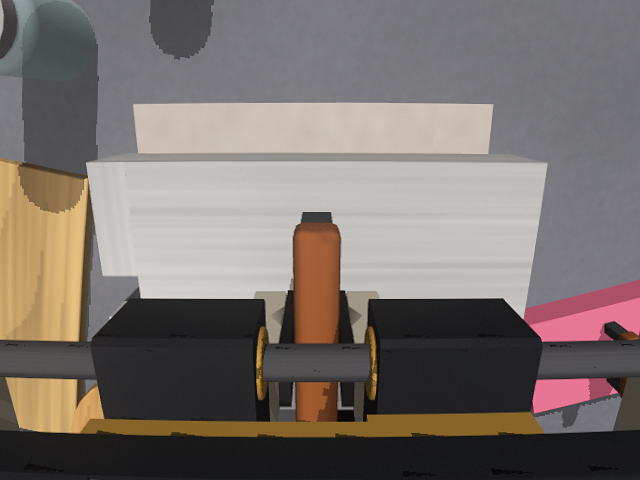

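View pics/s13c.png

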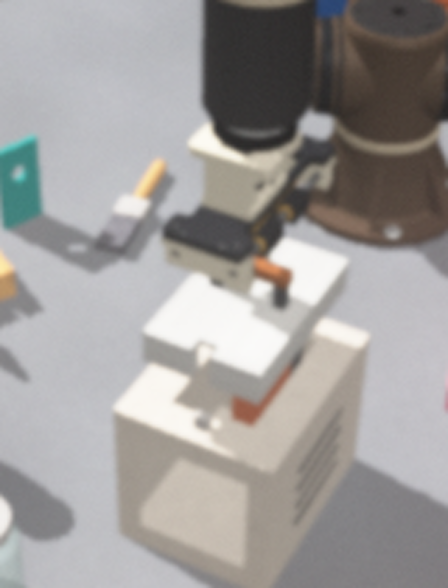

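```bash
python3 - <<'E'
from h import *
z=load("w13")
c=np.array([549.3,212.6]);a=np.radians(12.5);Rm=np.array([[np.cos(a),-np.sin(a)],[np.sin(a),np.cos(a)]])
for n,p,h in (("lid",[(87,163),(547,163)],.2758),("roof",[(134,105),(493,105)],.18)):
    w=onplane(z,p,h)*1000;q=(w[:,:2]-c)@Rm;print(n,q.round(1).tolist(),q.mean(0).round(1))
print("tcp",(np.array([548.5,211.1])-c)@Rm)
px,P=cloud(z);u,v=px.T
for n,k,h,sl in (("lid",(abs(P[:,2]-.276)<.01)&(v<250),.2758,(175,230)),("roof",(abs(P[:,2]-.18)<.01)&(v<160),.18,(115,140))):
    L=[];
    for row in range(*sl,5):
        uu=u[k&(v==row)]
        if len(uu): 
            w=onplane(z,[(uu.min(),row),(uu.max(),row)],h)*1000;L.append((w[:,:2]-c)@Rm)
    L=np.array(L);print(n,"left x",L[:,0,0].round(1),"right x",L[:,1,0].round(1),"mid",L[:,:,0].mean())
    vv=[v[k&(u==col)].min() for col in range(180,460,40)];w=onplane(z,[(cc,t) for cc,t in zip(range(180,460,40),vv)],h)*1000
    q=(w[:,:2]-c)@Rm;print("far edge y",q[:,1].round(1),"slope deg",np.degrees(np.polyfit(q[:,0],q[:,1],1)[0]))
E
```

```text
lid [[92.4, -60.4], [-96.0, -60.1]] [ -1.8 -60.3]
roof [[109.4, -84.3], [-109.2, -84.0]] [  0.1 -84.1]
tcp [-1.10569623 -1.29129232]
lid left x [92.7 92.6 92.9 92.8 92.7 92.6 92.9 93.2 93.1 93.  92.9] right x [-95.9 -95.7 -95.6 -95.5 -95.8 -96.1 -96.  -95.9 -95.8 -95.6 -96. ] mid -1.4765644066371761
far edge y [-61.2 -61.5 -61.4 -61.3 -61.3 -61.3 -61.4] slope deg 0.024924399543823656
roof left x [109.5 110.4 110.1 110.4 110.1] right x [-108.6 -108.9 -108.6 -108.9 -108.6] mid 0.7029801575592884
far edge y [-84.4 -84.8 -84.6 -84.5 -84.4 -84.5 -84.6] slope deg -0.006291417504174321
```

Call:
{"api": "servo_tool", "payload": {
  "grip": [1, 1, 1, 1, 1, 1, 1, 1],
  "translation": [
    [-0.001, -0.002, 0],
    [-0.001, -0.002, 0.008],
    [-0.001, -0.002, 0.018],
    [-0.001, -0.002, 0.028],
    [-0.001, -0.002, 0.036],
    [-0.001, -0.002, 0.041],
    [-0.001, -0.002, 0.042],
    [-0.001, -0.002, 0.042]
  ],
  "turn": [0, 0, 0, 0, 0, 0, 0, 0]
}}

```text
time_s: 19.45
tcp_pos: [0.5505, 0.2133, 0.2502]
eef_rot: [179.9, -0.0, -77.5]
contact_force: [0.2, -0.6, -3.8]
gripper_width: 0.0159
```

```bash
python3 plan.py 0.5503,0.2124,0.2329,-77.5; python3 - <<'E'
from h import *
z=snap('wrist','w14')
s=snap('scene','s14');crop(s,260,180,380,330,4,'s14c')
t=snap('top','t14');crop(t,220,150,330,270,5,'t14c')
c=np.array([549.3,212.6]);a=np.radians(12.5);Rm=np.array([[np.cos(a),-np.sin(a)],[np.sin(a),np.cos(a)]])
px,P=cloud(z);u,v=px.T
from plant import r
hz=r.get_state()["tcp_pos"][2]-.0529+.036
for n,k,h in (("lid",(abs(P[:,2]-hz)<.01)&(v<250)&(u<620),hz),("roof",(abs(P[:,2]-.18)<.01)&(v<150),.18)):
    rows=np.unique(v[k]);rows=rows[len(rows)//4:3*len(rows)//4:3]
    L=[]
    for row in rows:
        uu=u[k&(v==row)];w=onplane(z,[(uu.min(),row),(uu.max(),row)],h)*1000;L.append((w[:,:2]-c)@Rm)
    L=np.array(L);print(n,np.median(L[:,0,0]),np.median(L[:,1,0]),"mid",np.median(L[:,:,0].mean(1)))
    vv=[v[k&(u==col)].min() for col in range(180,460,40)];w=onplane(z,[(cc,t) for cc,t in zip(range(180,460,40),vv)],h)*1000
    q=(w[:,:2]-c)@Rm;print("far edge y",q[:,1].round(1))
E
```

```text
t 19.45 tcp [0.5505 0.2133 0.2502] rot [ 1.7995e+02 -3.0000e-02 -7.7510e+01] F [ 0.17 -0.59 -3.76] w 0.0159 j [ 40.  12.  -8.   0. -70. -28.]
0.5503,0.2124,0.2329,-77.5 -> [0.0008 0.0003 0.0173] turn -0.0001
lid 94.60056450886131 -92.72311690239385 mid 0.9518549217018162
far edge y [-59.5 -59.8 -59.7 -59.7 -59.7 -59.7 -59.7]
roof 109.79911926222573 -108.65709569234633 mid 0.45405942265009713
far edge y [-84.5 -84.7 -84.6 -84.5 -84.5 -84.5 -84.7]
```

View pics/s14c.png

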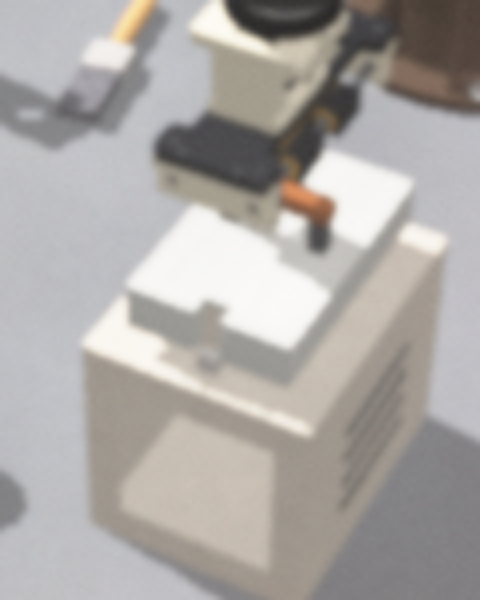

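View pics/t14c.png

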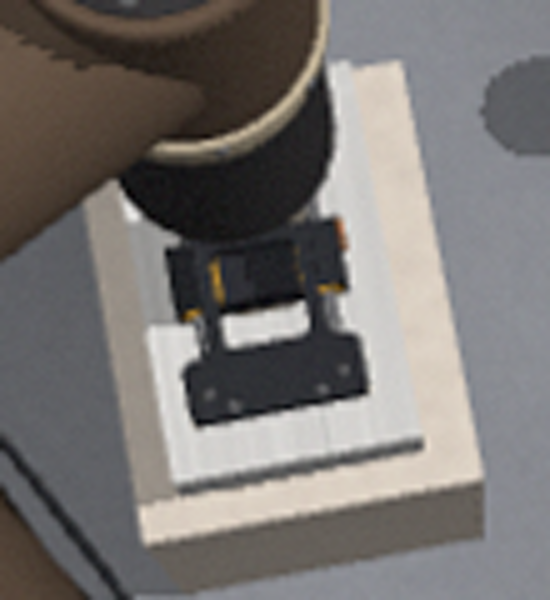

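View pics/w14.png

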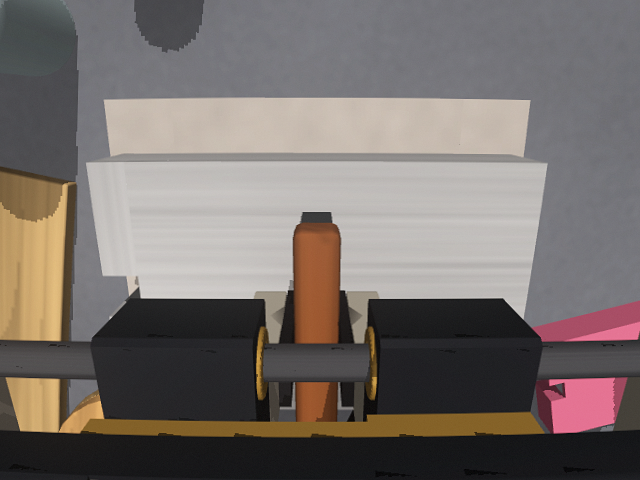

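Call:
{"api": "servo_tool", "payload": {
  "grip": [1, 1, 1, 1, 1, 1, 1],
  "translation": [
    [0, 0, 0.003],
    [0, 0, 0.006],
    [0, 0, 0.009],
    [0, 0, 0.012],
    [0, 0, 0.0145],
    [0, 0, 0.0155],
    [0, 0, 0.0155]
  ],
  "turn": [0, 0, 0, 0, 0, 0, 0]
}}

```text
time_s: 20.18
tcp_pos: [0.5504, 0.2133, 0.2348]
eef_rot: [180.0, -0.0, -77.5]
contact_force: [-0.4, -0.1, -3.9]
gripper_width: 0.0155
```

Call:
{"api": "servo_tool", "payload": {
  "grip": [1, 1, 1, 1],
  "translation": [
    [0, 0, 0.0005],
    [0, 0, 0.001],
    [0, 0, 0.001],
    [0, 0, 0.001]
  ],
  "turn": [0, 0, 0, 0]
}}

```text
time_s: 20.52
tcp_pos: [0.5506, 0.2135, 0.2343]
eef_rot: [-180.0, 0.0, -77.5]
contact_force: [0.1, -0.2, -3.7]
gripper_width: 0.0155
```

Call:
{"api": "servo_tool", "payload": {
  "grip": [1, 1, 1, 1],
  "translation": [
    [0, 0, 0.0005],
    [0, 0, 0.0008],
    [0, 0, 0.0008],
    [0, 0, 0.0008]
  ],
  "turn": [0, 0, 0, 0]
}}

```text
time_s: 20.85
tcp_pos: [0.5506, 0.2134, 0.2335]
eef_rot: [180.0, -0.0, -77.5]
contact_force: [0.1, 0.2, -3.6]
gripper_width: 0.0158
```

Call:
{"api": "servo_tool", "payload": {
  "grip": [1, 1, 1, 1],
  "translation": [
    [0, 0, 0.0005],
    [0, 0, 0.0008],
    [0, 0, 0.0008],
    [0, 0, 0.0008]
  ],
  "turn": [0, 0, 0, 0]
}}

```text
time_s: 21.18
tcp_pos: [0.5506, 0.2135, 0.2329]
eef_rot: [-180.0, 0.0, -77.5]
contact_force: [-1.6, 0.0, -2.3]
gripper_width: 0.0156
```

```bash
python3 plan.py; python3 - <<'E'
from h import *
s=snap('scene','s15');crop(s,260,180,380,330,4,'s15c')
E
```

```text
t 21.18 tcp [0.5506 0.2135 0.2329] rot [-179.98    0.    -77.51] F [-1.58  0.   -2.3 ] w 0.0156 j [ 40.  12. -10.   0. -68. -28.]
```

View pics/s15c.png

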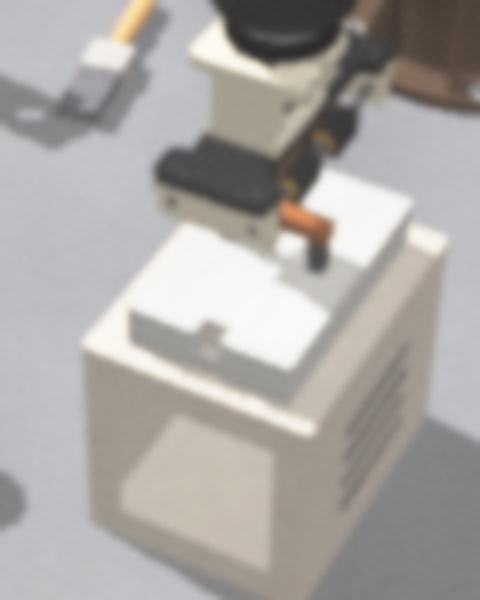

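Call:
{"api": "servo_tool", "payload": {
  "grip": [1, 1, 1, 1],
  "translation": [
    [0, 0, 0.0005],
    [0, 0, 0.0005],
    [0, 0, 0.0005],
    [0, 0, 0.0005]
  ],
  "turn": [0, 0, 0, 0]
}}

```text
time_s: 21.57
tcp_pos: [0.5506, 0.2134, 0.2329]
eef_rot: [-180.0, 0.0, -77.5]
contact_force: [-4.1, -0.7, 5.6]
gripper_width: 0.0157
```

Call:
{"api": "servo_tool", "payload": {
  "grip": [0.6, 0.5, 0.3, 0.1, -0.1, -0.1, -0.1],
  "translation": [
    [0, 0, 0],
    [0, 0, 0],
    [0, 0, 0],
    [0, 0, 0],
    [0, 0, 0],
    [0, 0, 0],
    [0, 0, 0]
  ],
  "turn": [0, 0, 0, 0, 0, 0, 0]
}}

```text
time_s: 22.15
tcp_pos: [0.5506, 0.2134, 0.2321]
eef_rot: [180.0, -0.0, -77.5]
contact_force: [0.1, -0.5, 0.4]
gripper_width: 0.047
```

Call:
{"api": "servo_tool", "payload": {
  "grip": [-0.1, -0.1, -0.1, -0.1, -0.1, -0.1, -0.1, -0.1, -0.1, -0.1],
  "translation": [
    [0, 0, -0.004],
    [0, 0, -0.012],
    [0, 0, -0.024],
    [0, 0, -0.04],
    [0, 0, -0.06],
    [0, 0, -0.085],
    [0, 0, -0.11],
    [0, 0, -0.13],
    [0, 0, -0.14],
    [0, 0, -0.14]
  ],
  "turn": [0, 0, 0, 0, 0, 0, 0, 0, 0, 0]
}}

```text
time_s: 22.98
tcp_pos: [0.5514, 0.2137, 0.3754]
eef_rot: [-179.7, 0.1, -77.5]
contact_force: [0.8, -0.1, 0.8]
gripper_width: 0.048
```

Call:
{"api": "servo_tool", "payload": {
  "grip": [-0.1, -0.1, -0.1, -0.1, -0.1, -0.1, -0.1],
  "translation": [
    [-0.02, 0, 0],
    [-0.05, 0, 0],
    [-0.08, 0, 0],
    [-0.11, 0, 0],
    [-0.14, 0, 0],
    [-0.15, 0, 0],
    [-0.15, 0, 0]
  ],
  "turn": [0, 0, 0, 0, 0, 0, 0]
}}

```text
time_s: 23.57
tcp_pos: [0.5171, 0.362, 0.37]
eef_rot: [179.8, -0.1, -77.4]
contact_force: [0.2, -0.3, -0.8]
gripper_width: 0.048
```

```bash
python3 plan.py; python3 - <<'E'
from h import *
s=snap('scene','s16');crop(s,180,170,390,330,3.6,'s16c')
z=snap('wrist','w16')
t=snap('top','t16')
E
```

```text
t 23.57 tcp [0.5171 0.362  0.37  ] rot [ 1.7985e+02 -7.0000e-02 -7.7370e+01] F [ 0.19 -0.31 -0.83] w 0.048 j [ 53.  13.   9.  -0. -86. -40.]
```

View pics/s16c.png

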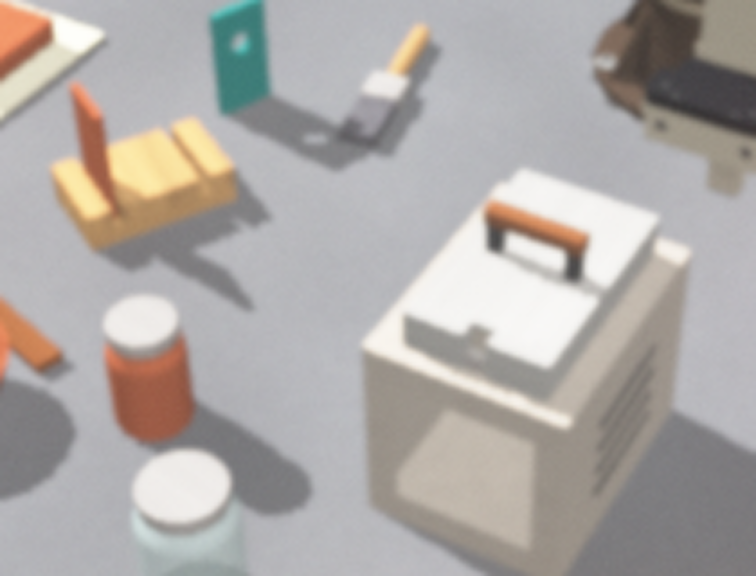

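View pics/w16.png

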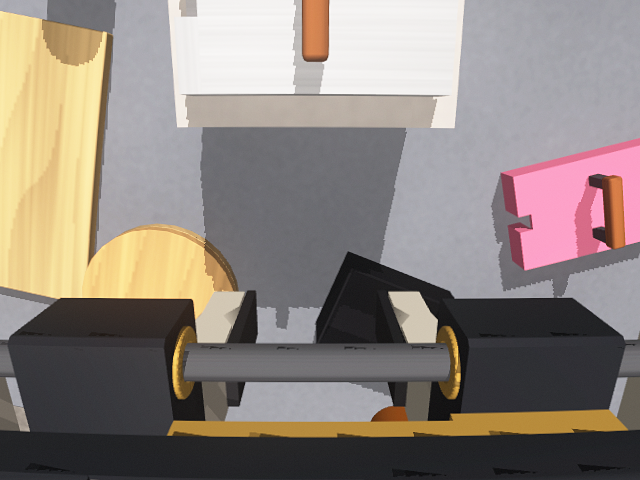

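View pics/t16.png

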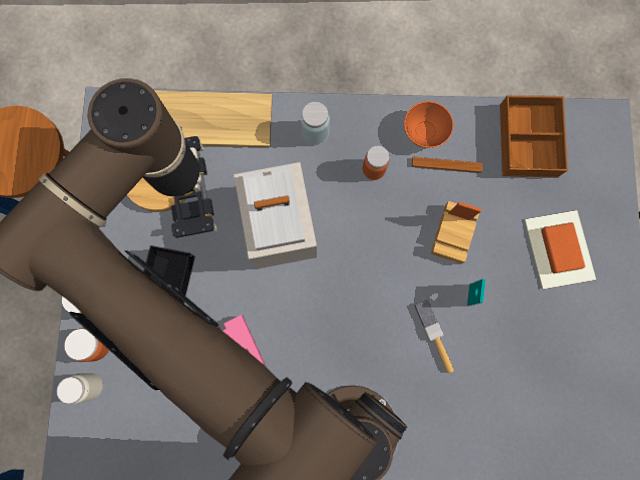

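Check the lid's level and pose by depth, and look through the window for the tile.

```bash
python3 - <<'E'
from h import *
t=load("t16");px,P=cloud(t)
c=np.array([549,212.7]);a=np.radians(12.5);Rm=np.array([[np.cos(a),-np.sin(a)],[np.sin(a),np.cos(a)]])
q=np.c_[(P[:,:2]*1000-c)@Rm,P[:,2]*1000]
k=(abs(q[:,2]-216)<12)&(abs(q[:,0])<110)&(abs(q[:,1])<80)
A=np.c_[q[k,:2],np.ones(k.sum())];f=np.linalg.lstsq(A,q[k,2],rcond=None)[0];print("lid plane",f,"tilt deg",np.degrees(np.hypot(*f[:2])))
m=np.zeros((480,640),np.uint8);m[px[k,1],px[k,0]]=1
cs=cv2.findContours(m,cv2.RETR_EXTERNAL,cv2.CHAIN_APPROX_NONE)[0];cc=max(cs,key=cv2.contourArea).reshape(-1,2)
print(cv2.minAreaRect((onplane(t,cc,.216)[:,:2]*1000).astype(np.float32)))
crop(t,225,150,330,270,5,"t16c")
s=load("s16");crop(s,270,250,340,330,7,"s16w")
E
```

```text
lid plane [3.32862582e-03 1.12889928e-03 2.16272573e+02] tilt deg 0.20138601299928913
((548.8078002929688, 214.30020141601562), (192.61474609375, 119.88297271728516), 12.449054718017578)
```

View pics/t16c.png

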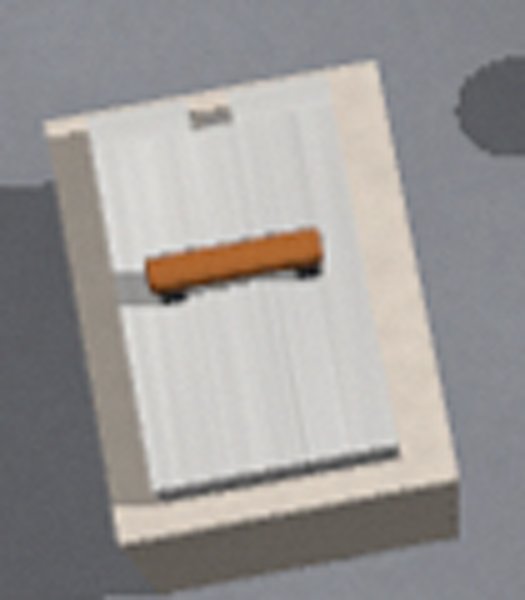

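View pics/s16w.png

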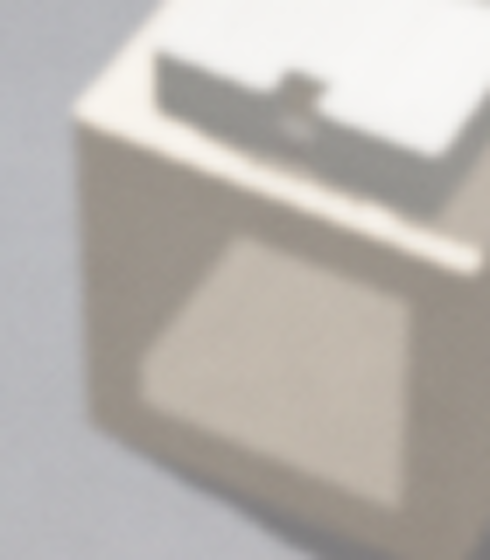

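```bash
python3 -c "
from plant import order
print(order.close_job())"
```

```text
the job is handed in; nothing more can be done
None
```

The pierced tile hangs on the hook and the lid is closed over the opening. I handed the job in at about 24 s with the robot clear of everything.

**Tile:** I gripped it with 10 N and threaded its hole over the hook's tip. I lowered it until the wrist force rose to about 5 N, backed off, let go, and the wrist camera then showed it hanging free.

**Lid:** The last depth fit puts its top at 216.3 mm, where 216 mm means it sits on the roof, with 0.2° of tilt. Its centre is about 1 mm from the cabinet's in the same camera, and the scene picture shows the notch around the key.

**Not directly seen:** The tile cannot be seen under the closed lid. The window view shows only bare floor inside, so nothing has fallen there. The plain tile, tub, jar and batten look unmoved in the pictures; I did not measure them.

**Disagreements:** The top and wrist cameras differed by 1–3 mm on positions. The wrist camera also read the roof about 1 mm low. I used positions relative to the cabinet, and the tile and lid both touched at the heights I expected.

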